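# Insulate and stack two bus bars on the amplifier test box

## Robot

A 6-joint arm with a two-finger parallel gripper is mounted at the origin on the work surface. World frame = base frame: x ahead of the robot, y to its left, z up, the work surface at z = 0. Lengths are in m, angles in rad, forces in N, time in s.
With the tool pointing down it reaches from about 0.225 to 0.875 m from the base axis. Payload 3.4 kg.
Tool frame: the origin (TCP) lies on the mounting face of the last link; the fingertips stand 173 mm ahead of it and the grasp point (between the pads) lies 155 mm ahead of it; x points along the fingers, y is the direction in which the jaws open and shut, and the axes are right-handed (so a half turn about x gives the same grasp; the last joint's range is limited). The gripper opens to 85 mm and grips with 20 to 120 N. Pads are 22 mm wide; open, the fingers measure 114 mm over their backs; the gripper's body (76 mm by 85 mm) begins 54 mm behind the grasp point. The pads swing forward as they close: fully open they stand 13 mm farther back than shut.
Start: joints at [1.163, 0.276, 1.505, -0, 1.361, -0.121], TCP at [0.163, 0.552, 0.405] pointing down, gripper open.
Joint ranges: [-2.89, 2.89], [-0.75, 2.08], [0.22, 2.7], [-1.18, 4.32], [0.11, 2.71], [-2.7, 2.7]. Speed limits (rad/s): [2.57, 2.57, 3.14, 3.14, 3.14, 3.14].

## Interface

Orientations are given as a unit quaternion [w, x, y, z].
In Python, from rig import manip gives the robot as it stands.
- The arm moves only by the tool arm_command, never from a script. Its argument "targets" is a list of rows, each an object with "dp": the shift along the tool's x, y, z in m, a list of three; "turn": the turn, a rotation vector about the tool's x, y, z in degrees, a list of three; "grip": the opening, from -1 (shut) to 1 (fully open). In form: [{"dp": [tx, ty, tz], "turn": [wx, wy, wz], "grip": grip}, ...]. A call has 1 to 8 rows; each row shifts and turns the commanded pose from where the row before left it, along the tool's axes as they then stand; what a row does not reach is not made up. A row lasts 1/10 s, in which the tool goes at most 50 mm and 8.59 degrees, less where a joint would pass 70% of its speed; a pose out of reach is approached as far as the arm can. A call with a gripper value outside its range is refused whole. The fingers move at their own pace and stop on an object; "grip_force" is the grip in N (left out, the last holds). Time passes only in rows, so rows that do not move let the fingers close. It gives the time, the measured TCP pose, the force and the opening at its end, in the units of the state.
- manip.get_state(): the state, without advancing time (a new reading comes with each control period).
- manip.get_image(name): name is "scene" or "side" or "wrist"; returns the picture (420x560x3 uint8, red, green, blue); there is no depth.
- manip.calibration(name): a dict with "fx", "fy", "cx", "cy" (pixels), "R" (3x3) and "t" (3): a world point X has camera coordinates R X + t. Camera axes: x right, y down, z forward; pixel columns grow to the right and rows downward; lengths in m; the calibration is good to about 2 mm. A picture is of the moment at which its call begins: read the wrist's pose just before it. calibration takes no time and is no camera call; for the wrist camera it gives the pose at the moment of the call.
- manip.sign_off(): hands the job in, once; it reports no verdict.
The state is a dict: "clock": time; "qpos": joint angles; "qd": joint speeds; "effort": joint torques, N m; "position": TCP position; "ee_rot": TCP orientation; "contact_force": force on the tool from outside, world axes, zero at the start; "moment": the same for the moment, N m; "width": finger opening in m.
Only numpy, scipy, OpenCV 4.12 (cv2) and the standard library are available. Lean on these libraries where they do the work, as an engineer would, in place of code of your own. Each camera call takes 0.05 s, during which the arm holds its last target.

## Task

On the amplifier test box, lay the long brown insulating sheet flat along the fixed copper bar, centred so that it stands out past the copper all round, then lower the long loose copper bar onto the sheet, squarely above the fixed bar. Finally swing the keeper by its knob round to its stop over the stack. Do not drop either piece, never let the two long copper bars touch, and leave everything else where it is.

Things in the scene. Friction and masses are not known exactly. Their poses are not given: they have to be found in the camera images.
- lower_bar_top (a point): Centre of the top face of the lower copper bar (150 x 30 x 10 mm), which is fixed on two standoffs on top of the grey amplifier test box (160 x 240 mm, its top face 28 mm below this point). x = along the bar, towards the keeper's post; y = across it; z = up. The box never moves during the job but stands elsewhere, slightly turned, each time. A chrome toggle 20 mm high stands near the box's robot-side edge, about 80 mm from the bar's centre line.
- sheet_center (a point): Centre (half-way up) of the insulating sheet: stiff brown board 180 x 60 x 5 mm, about 75 g; x = along its length, y = across, z = up. It lies flat and centred (within 3 mm) along a fixed wooden rest 110 x 22 mm, 24 mm high, so its long edges overhang and can be pinched across the 60 mm width.
- bar_center (a point): Centre (half-way up) of the loose upper copper bar, 150 x 30 x 12 mm, about 450 g; x = along its length, y = across, z = up. It lies flat and centred (within 3 mm) along a second rest of the same size; pinch it across the 30 mm width.
- keeper (a joint): Swing keeper, a flat aluminium arm on the upright post beyond one end of the lower bar. Angle in rad: 0 = at its stop, lying along the bar line over the bar's end; about 1.1 to 1.7 at the start, pointing off to the robot's side of the box; 1.9 = other stop. Closing turns it counterclockwise seen from above. Light friction (under 1 N at the knob), stays where it is left. Its underside passes 21 mm above the lower bar's top face, 4 mm above the top of the finished stack.
- keeper_knob (a point): Middle of the black round knob (22 mm across, 25 mm high, upright) on the keeper's arm, 66 mm from the post's axis. The arm's top face (16 mm wide, 6 mm thick) is 12.5 mm below this point. The knob is fixed to the arm and turns with it.
- keeper_post (a point): On the axis of the keeper's upright post, at mid-thickness of the arm; 116 mm from the centre of the lower bar along its x. The arm turns about the vertical through this point.
- bell: Bystander, leave alone: grey steel transformer bell, 72 mm across, 44 mm high; origin at the centre of its underside.
- jar: Bystander, leave alone: small glass jar, 56 mm across, 70 mm high; origin at the centre of its underside.
- offcut: Bystander, leave alone: short copper offcut, 60 x 30 x 12 mm (not the bar to use); origin at the centre of its underside.
- knob_cap: Bystander, leave alone: loose black plastic knob cap, 28 mm across, 18 mm high; origin at the centre of its underside.
- board_piece: Bystander, leave alone: small square piece of brown board, 60 x 60 x 5 mm (not the sheet to use); origin at the centre of its underside.
- driver: Bystander, leave alone: screwdriver lying flat; its origin lies under it.
- mug: Bystander, leave alone: white mug, 80 mm across, 90 mm high; origin at the centre of its underside.
Things that resemble listed ones, but are neither listed nor needed, are in the scene too. There is more than one size of the part that bears bar_center; the job needs the smallest.

How it is judged:
By the outcome, as a careful person would: the job done as asked, in the order asked, and still so for the second after the job is handed in, with the robot touching nothing.
It also fails if it takes over 69 s, if anything falls off the work surface, if the arm or the gripper's body presses on something with over 40 N, if the wrist force passes 120 N, or if a joint passes its speed limit or range.

## Working session

There is one attempt and no reset: what is moved stays moved. The work goes in short steps, Python scripts to look and compute and a tool call to move; the robot and the scene stay as the last step left them, time stands still between calls to the robot, and variables do not carry over. Pictures are saved under pics/ and viewed, and the job is handed in when it is done.

Besides the shell and the picture viewer there is one more tool, called as name(argument=value, ...), one argument or row to a line, values as JSON. arm_command: Moves the arm, as the interface text tells. Its arguments: {"type":"object","properties":{"targets":{"type":"array"},"grip_force":{"type":"number"}},"required":["targets"]}

```bash
ls; mkdir -p pics; python3 - <<'E'
from rig import manip
import cv2
print(manip.get_state())
for n in ["scene","side","wrist"]:
    c=manip.calibration(n); print(n,c)
    cv2.imwrite(f"pics/{n}0.png",manip.get_image(n)[:,:,::-1])
E
```

```text
pics
{'clock': 0.0, 'qpos': array([ 1.16299257e+00,  2.76619294e-01,  1.50613058e+00, -2.20761654e-05,
        1.36065789e+00, -1.21008873e-01]), 'qd': array([-0.00029138, -0.0005162 , -0.00104709,  0.00088283,  0.00225263,
        0.00075213]), 'effort': array([ 5.28967503e-04, -4.16783845e+01, -2.45805538e+01,  9.25563609e-05,
        1.12081561e-02,  1.15265672e-05]), 'position': array([0.16259065, 0.55132716, 0.40382656]), 'ee_rot': array([ 0.69968878,  0.10042707,  0.70000946, -0.10166993]), 'contact_force': array([-0.87112915,  0.58316875,  0.050663  ]), 'moment': array([ 0.00264354, -0.04410915,  0.04156854]), 'width': 0.08545373828011603}
scene {'fx': 528.379746458848, 'fy': 528.379746458848, 'cx': 275.7497912210463, 'cy': 216.65345414046806, 'R': array([[-0.49079322,  0.87099293,  0.02221092],
       [ 0.52985707,  0.31861021, -0.78596375],
       [-0.6916455 , -0.37397707, -0.61787349]]), 't': array([ 0.29300109, -0.22976357,  2.00842624])}
side {'fx': 455.83069400906277, 'fy': 455.83069400906277, 'cx': 281.4270641208478, 'cy': 209.91153644580277, 'R': array([[ 0.93272018, -0.36024875,  0.01593449],
       [-0.19725641, -0.54671058, -0.81375516],
       [ 0.30186583,  0.75586267, -0.58098936]]), 't': array([-0.53022792,  0.18308778,  1.14300094])}
wrist {'fx': 378.4683466854418, 'fy': 378.4683466854418, 'cx': 281.8669621229784, 'cy': 216.4411357671562, 'R': array([[ 0.28321921,  0.9590526 , -0.00223543],
       [ 0.9236397 , -0.27213233,  0.2698772 ],
       [ 0.25821809, -0.07849913, -0.96289215]]), 't': array([-0.57382001, -0.03437717,  0.3802976 ])}
```

View pics/scene0.png

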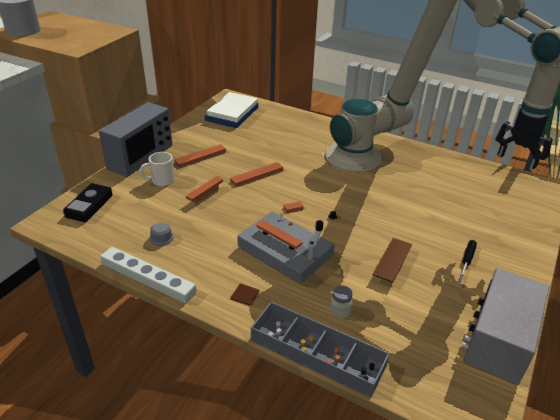

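View pics/side0.png

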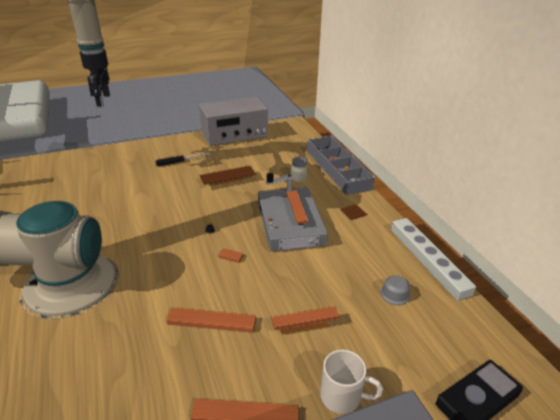

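View pics/wrist0.png

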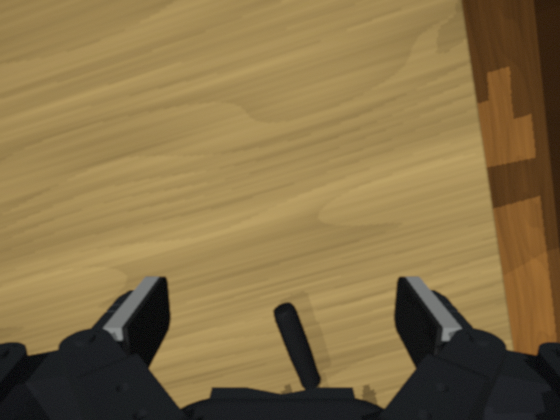

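The scene view shows the box at about (285,240), the sheet at (392,262), three copper bars at (200,155), (257,173) and (205,188), and the offcut at (293,207). I'll enlarge these areas to measure them.

```bash
cat > h.py <<'E'
import numpy as np, cv2
from rig import manip
def onz(cal,uv,z):
    R,t=np.array(cal["R"]),np.array(cal["t"])
    d=R.T@np.array([(uv[0]-cal["cx"])/cal["fx"],(uv[1]-cal["cy"])/cal["fy"],1.])
    o=-R.T@t
    return o+d*(z-o[2])/d[2]
def proj(cal,X):
    c=np.array(cal["R"])@np.array(X)+cal["t"]
    return np.array([cal["fx"]*c[0]/c[2]+cal["cx"],cal["fy"]*c[1]/c[2]+cal["cy"]])
def crop(src,dst,x,y,w,h,s):
    im=cv2.imread(src)[y:y+h,x:x+w]
    im=cv2.resize(im,None,fx=s,fy=s,interpolation=cv2.INTER_CUBIC)
    for k in range(0,w,20): cv2.putText(im,str(x+k),(k*s,8),0,.3,(255,255,255),1); cv2.line(im,(k*s,10),(k*s,16),(255,255,255),1)
    for k in range(0,h,20): cv2.putText(im,str(y+k),(0,k*s+4),0,.3,(255,255,255),1)
    cv2.imwrite(dst,im)
E
python3 -c "
from h import *
crop('pics/scene0.png','pics/s_bars.png',165,135,130,90,6)
crop('pics/side0.png','pics/d_bars.png',155,290,200,130,4)
crop('pics/scene0.png','pics/s_box.png',230,195,190,110,4)
crop('pics/side0.png','pics/d_box.png',190,150,150,110,5)
"
```

```text
(no output)
```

View pics/s_bars.png

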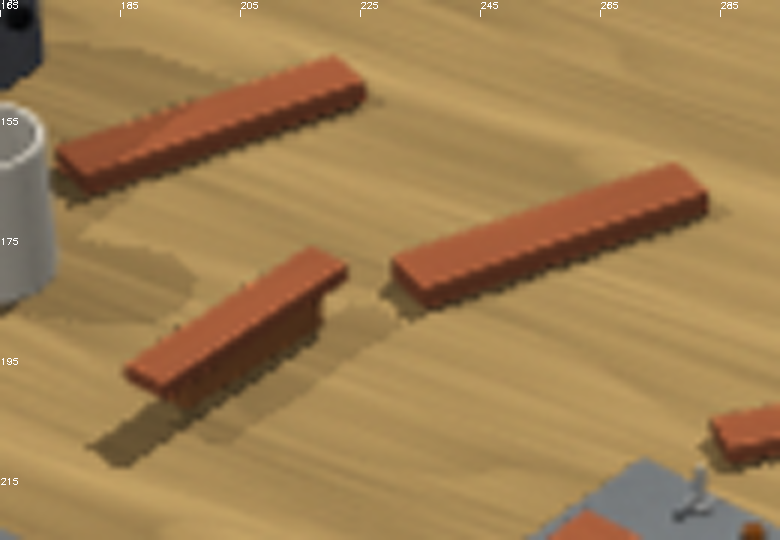

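View pics/d_bars.png

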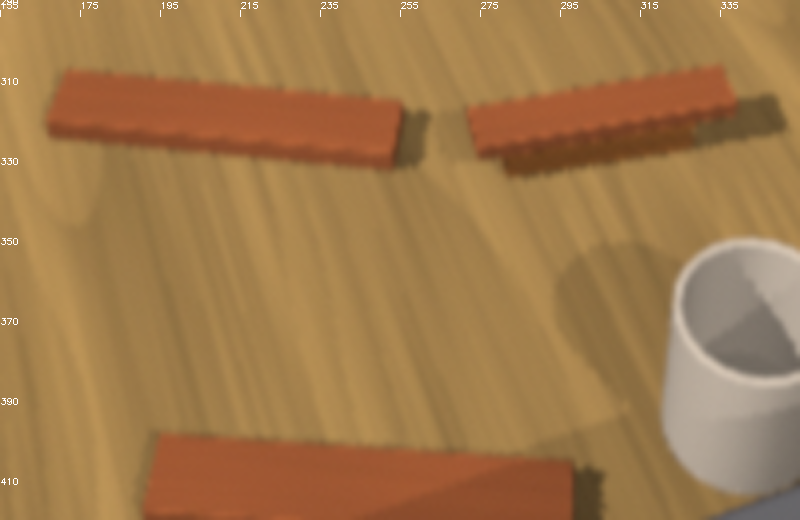

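View pics/s_box.png

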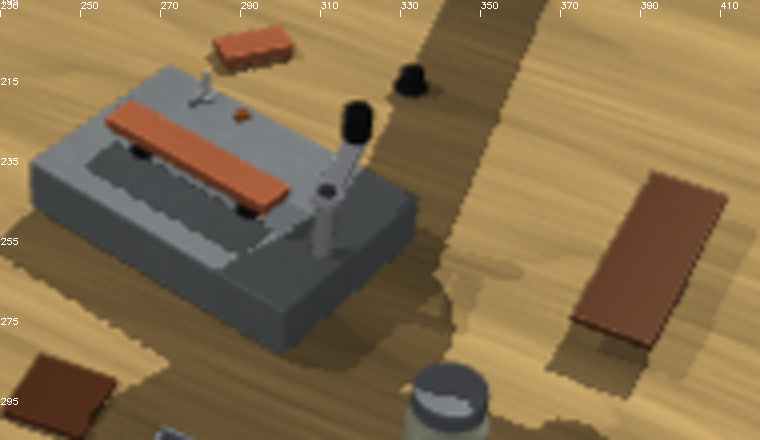

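View pics/d_box.png

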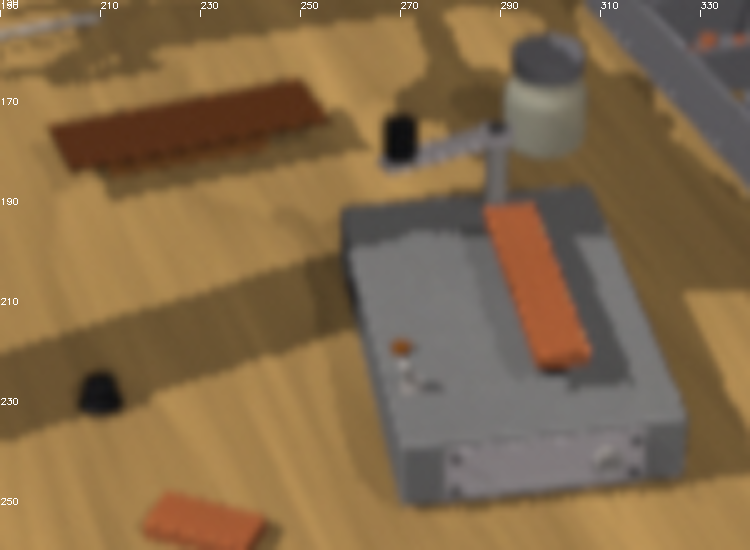

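```bash
cat > m1.py <<'E'
from h import *
from scipy.optimize import least_squares
S=manip.calibration("scene");D=manip.calibration("side")
def tri(a,b):
    r=least_squares(lambda X:np.r_[proj(S,X)-a,proj(D,X)-b],[.5,0,.05]);return r.x,np.abs(r.fun).max()
def off(L,x,y,s): return [(x+u/s,y+v/s) for u,v in L]
def rect(n,pS,pD,z):
    for nm,c,p in(("S",S,pS),("D",D,pD)):
        q=np.array([onz(c,u,z) for u in p]);m=q.mean(0)
        # order: a,b,c,d : a-b short edge end1, c-d short end2 ; a-c long, b-d long
        l=(q[2]+q[3]-q[0]-q[1])/2; w=(q[1]+q[3]-q[0]-q[2])/2
        print(n,nm,m.round(4),"L",np.linalg.norm(l).round(4),"W",np.linalg.norm(w).round(4),"yaw",np.degrees(np.arctan2(l[1],l[0])).round(2),"yw",np.degrees(np.arctan2(w[1],w[0])).round(2))
if __name__=="__main__":
    rect("bar",off([(123,372),(165,390),(310,246),(348,268)],165,135,6),off([(735,103),(722,66),(480,152),(467,107)],155,290,4),.036)
    rect("sheet",off([(652,171),(728,198),(572,317),(650,346)],230,195,4),off([(72,169),(50,127),(328,122),(300,80)],190,150,5),.029)
    lbS=off([(105,122),(130,99),(262,208),(290,188)],230,195,4);lbD=off([(590,352),(540,362),(535,203),(485,206)],190,150,5)
    X=[tri(a,b) for a,b in zip(lbS,lbD)]
    for x in X: print(x)
    rect("lower",lbS,lbD,.08)
    print(tri((319.3,225.5),(270,177.8)),tri((311.5,242.5),(289.4,175.4)))
E
python3 m1.py
```

```text
bar S [ 0.5019 -0.3258  0.036 ] L 0.1518 W 0.0305 yaw 173.22 yw 81.59
bar D [ 0.4969 -0.3344  0.036 ] L 0.1482 W 0.0302 yaw 172.36 yw 80.61
sheet S [0.5042 0.3334 0.029 ] L 0.178 W 0.0579 yaw 1.15 yw 90.14
sheet D [0.5019 0.3256 0.029 ] L 0.1752 W 0.0579 yaw 0.63 yw 91.02
(array([ 0.62447166, -0.05266161,  0.07397017]), np.float64(0.1667009591744204))
(array([ 0.59415871, -0.05095833,  0.07456249]), np.float64(0.6576870792285945))
(array([0.65219664, 0.09200425, 0.07650565]), np.float64(0.15660561637332648))
(array([0.62291328, 0.09909029, 0.07638348]), np.float64(0.11731095005717407))
lower S [0.6274 0.0249 0.08  ] L 0.1475 W 0.0311 yaw 79.52 yw 171.67
lower D [0.6211 0.015  0.08  ] L 0.1527 W 0.0294 yaw 79.06 yw 172.21
(array([0.57849269, 0.1267213 , 0.11674045]), np.float64(0.24222678335166847)) (array([0.64418713, 0.13561511, 0.10647318]), np.float64(0.2132169751857873))
```

```bash
cat >> h.py <<'E'
from scipy.spatial.transform import Rotation as Rot
def tool(st=None):
    st=st or manip.get_state(); w,x,y,z=st["ee_rot"]; return np.array(st["position"]),Rot.from_quat([x,y,z,w]).as_matrix()
def plan(grasp,jawyaw,st=None,glen=.155):
    """grasp point world, jaw axis yaw deg -> dp in tool axes (current), turn rotvec deg; rotation given applied after dp"""
    p,R=tool(st)
    best=None
    for k in (0,180):
        a=np.radians(jawyaw+k); y=np.array([np.cos(a),np.sin(a),0]); x=np.array([0,0,-1.]); z=np.cross(x,y)
        Rt=np.array([x,y,z]).T
        rv=np.degrees(Rot.from_matrix(R.T@Rt).as_rotvec())
        if best is None or np.linalg.norm(rv)<np.linalg.norm(best[0]): best=(rv,Rt)
    rv,Rt=best
    tgt=np.array(grasp)+[0,0,glen]
    d=R.T@(tgt-p); dt=Rt.T@(tgt-p)
    print("TCP",p.round(4),"jawyaw",np.degrees(np.arctan2(R[1,1],R[0,1])).round(2),"tilt",(R[:,0]).round(4))
    print("dworld",(tgt-p).round(4),"dp(cur axes)",d.round(4),"dp(final axes)",dt.round(4),"turn",rv.round(2))
def grab(n,f):
    c=manip.calibration(n);im=manip.get_image(n);cv2.imwrite(f,im[:,:,::-1]);return c
E
python3 - <<'E'
from h import *
p,R=tool();c=manip.calibration("wrist")
o=-c["R"].T@c["t"]
print("cam in tool",R.T@(o-p)); print("cam axes in tool",(R.T@c["R"].T).round(3))
g=p+R[:,0]*.155; print("grasp px",proj(c,g)); print(R.round(3))
plan([.503,.330,.20],91)
print(manip.get_state()["clock"])
E
```

```text
cam in tool [ 2.97692912e-02 -7.90096286e-05 -6.92937705e-02]
cam axes in tool [[ 0.001 -0.27   0.963]
 [ 1.    -0.    -0.001]
 [ 0.     0.963  0.27 ]]
grasp px [282.3441964  305.82380834]
[[-0.001  0.283  0.959]
 [-0.001  0.959 -0.283]
 [-1.    -0.001 -0.   ]]
TCP [0.1626 0.5514 0.404 ] jawyaw 73.57 tilt [-6.0e-04 -1.3e-03 -1.0e+00]
dworld [ 0.3404 -0.2214 -0.049 ] dp(cur axes) [ 0.0491 -0.116   0.3891] dp(final axes) [ 0.049  -0.2273  0.3365] turn [-17.43  -0.02   0.08]
0.15
```

arm_command(
  targets=[
    {"dp":[0,0,0.03],"turn":[-5.8,0,0],"grip":1},
    {"dp":[0,0,0.04],"turn":[-5.8,0,0],"grip":1},
    {"dp":[0,0,0.04],"turn":[-5.8,0,0],"grip":1},
    {"dp":[0,-0.038,0.03],"turn":[0,0,0],"grip":1},
    {"dp":[0,-0.038,0.03],"turn":[0,0,0],"grip":1},
    {"dp":[0,-0.038,0.03],"turn":[0,0,0],"grip":1},
    {"dp":[0,-0.038,0.03],"turn":[0,0,0],"grip":1},
    {"dp":[0,-0.038,0.03],"turn":[0,0,0],"grip":1},
  ],
)

```text
clock: 0.95
position: [0.4247, 0.3432, 0.4045]
ee_rot: [0.707, -0.006, 0.707, 0.006]
contact_force: [1.1, -0.4, -0.4]
width: 0.0857
```

arm_command(
  targets=[
    {"dp":[0,-0.01,0.035],"turn":[0,0,0],"grip":1},
    {"dp":[0,0,0.02],"turn":[0,0,0],"grip":1},
    {"dp":[0,0,0],"turn":[0,0,0],"grip":1},
    {"dp":[0,0,0],"turn":[0,0,0],"grip":1},
  ],
)

```text
clock: 1.35
position: [0.4787, 0.3356, 0.4041]
ee_rot: [0.706, -0.006, 0.708, 0.006]
contact_force: [-0.7, -0.2, -0.9]
width: 0.0855
```

```bash
python3 - <<'E'
from h import *
plan([.503,.330,.20],91)
c=grab("wrist","pics/w1.png"); print(c); import pickle; pickle.dump(c,open("w1.pkl","wb"))
E
```

```text
TCP [0.4787 0.3356 0.4041] jawyaw 90.93 tilt [-2.1e-03 -4.0e-04 -1.0e+00]
dworld [ 0.0243 -0.0056 -0.0491] dp(cur axes) [ 0.049  -0.006   0.0243] dp(final axes) [ 0.0491 -0.0061  0.0242] turn [-0.07 -0.12  0.02]
{'fx': 378.4683466854418, 'fy': 378.4683466854418, 'cx': 281.8669621229784, 'cy': 216.4411357671562, 'R': array([[-1.59021617e-02,  9.99873200e-01, -8.39175374e-04],
       [ 9.63320300e-01,  1.55456644e-02,  2.67903587e-01],
       [ 2.67882662e-01,  3.45185148e-03, -9.63445361e-01]]), 't': array([-0.32777105, -0.49989692,  0.24995315])}
```

View pics/w1.png

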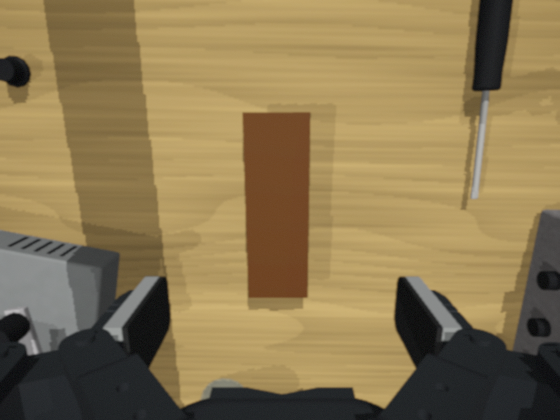

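The wrist view shows the sheet with corners at about (243,113), (310,113), (248,297) and (307,297).

```bash
python3 - <<'E'
from h import *
crop('pics/w1.png','pics/w1c.png',230,100,95,210,2)
im=cv2.imread('pics/w1.png')[100:310,225:330]; b,g,r=[im[:,:,i].astype(int) for i in range(3)]
m=((r-b>50)&(r<150)).astype(np.uint8); 
n,l,s,ce=cv2.connectedComponentsWithStats(m); k=1+np.argmax(s[1:,4]); print(s[k])
cn=max(cv2.findContours((l==k).astype(np.uint8),0,cv2.CHAIN_APPROX_NONE)[0],key=cv2.contourArea)
q=cv2.approxPolyDP(cn,8,True)[:,0]+[225,100]; print(q.tolist())
import pickle; c=pickle.load(open("w1.pkl","rb"))
q=np.array(sorted(q.tolist(),key=lambda a:a[1])); 
q=np.array([[243,112.5],[310,112.5],[248,297.5],[307.5,297.5]])
w=np.array([onz(c,u,.029) for u in q]);print(w.round(4),w.mean(0))
l=(w[2]+w[3]-w[0]-w[1])/2;print(np.linalg.norm(l),np.linalg.norm(w[1]-w[0]),np.linalg.norm(w[3]-w[2]),np.degrees(np.arctan2(l[1],l[0])))
E
```

```text
[   18    12    69   196 12260]
[[309, 112], [243, 113], [250, 306], [307, 296]]
[[0.411  0.3002 0.029 ]
 [0.4101 0.3591 0.029 ]
 [0.5908 0.3031 0.029 ]
 [0.5898 0.363  0.029 ]] [0.50041702 0.33135711 0.029     ]
0.17972361165186293 0.058975564630170445 0.059943291676027466 1.094939903704948
```

View pics/w1c.png

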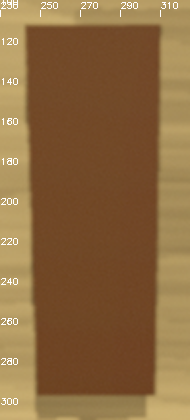

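```bash
python3 - <<'E'
from h import *
plan([.5004,.3314,.0265],91.1)
E
```

```text
TCP [0.4781 0.3359 0.4043] jawyaw 90.99 tilt [-2.e-03 -4.e-04 -1.e+00]
dworld [ 0.0223 -0.0045 -0.2228] dp(cur axes) [ 0.2227 -0.0048  0.0226] dp(final axes) [ 0.2228 -0.0049  0.0222] turn [-0.11 -0.11  0.02]
```

arm_command(
  targets=[
    {"dp":[0.03,-0.002,0.0113],"turn":[0,0,0],"grip":1},
    {"dp":[0.04,-0.0028,0.0113],"turn":[0,0,0],"grip":1},
    {"dp":[0.04,0,0],"turn":[0,0,0],"grip":1},
    {"dp":[0.03,0,0],"turn":[0,0,0],"grip":1},
    {"dp":[0.02,0,0],"turn":[0,0,0],"grip":1},
    {"dp":[0.01,0,0],"turn":[0,0,0],"grip":1},
    {"dp":[0,0,0],"turn":[0,0,0],"grip":1},
    {"dp":[0,0,0],"turn":[0,0,0],"grip":1},
  ],
)

```text
clock: 2.2
position: [0.5015, 0.332, 0.2358]
ee_rot: [0.708, -0.006, 0.707, 0.007]
contact_force: [0.1, -0.1, -0.1]
width: 0.0855
```

```bash
python3 - <<'E'
from h import *
plan([.5004,.3314,.0265],91.1)
c=grab("wrist","pics/w2.png"); print(proj(c,[.5004,.3314,.029]))
E
```

```text
TCP [0.5015 0.332  0.2358] jawyaw 91.02 tilt [ 1.4e-03  8.0e-04 -1.0e+00]
dworld [-0.0011 -0.0006 -0.0543] dp(cur axes) [ 0.0543 -0.0006 -0.0012] dp(final axes) [ 0.0543 -0.0006 -0.0011] turn [-0.08  0.08 -0.05]
[280.29878563 251.63036084]
```

View pics/w2.png

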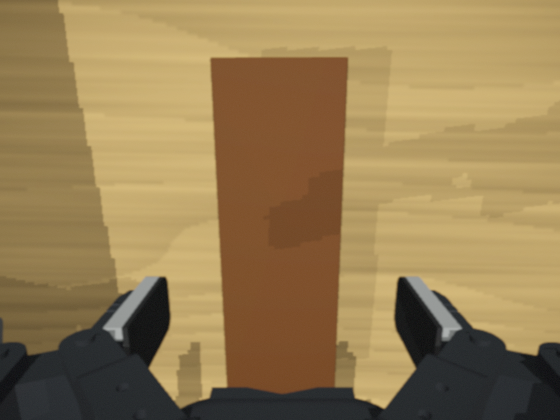

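Sheet centred between the fingers (edges at 222 and 337 on row 300; finger tips at 168 and 397). Going down and closing.

arm_command(
  targets=[
    {"dp":[0.02,-0.0005,-0.001],"turn":[0,0,0],"grip":1},
    {"dp":[0.02,0,0],"turn":[0,0,0],"grip":1},
    {"dp":[0.01,0,0],"turn":[0,0,0],"grip":1},
    {"dp":[0.004,0,0],"turn":[0,0,0],"grip":1},
    {"dp":[0,0,0],"turn":[0,0,0],"grip":1},
    {"dp":[0,0,0],"turn":[0,0,0],"grip":1},
  ],
)

```text
clock: 2.85
position: [0.5011, 0.3311, 0.1817]
ee_rot: [0.708, -0.006, 0.706, 0.006]
contact_force: [0.5, 0.0, 0.0]
width: 0.0855
```

arm_command(
  targets=[
    {"dp":[0,0,0],"turn":[0,0,0],"grip":0.3},
    {"dp":[0,0,0],"turn":[0,0,0],"grip":0.2},
    {"dp":[0,0,0],"turn":[0,0,0],"grip":0.1},
    {"dp":[0,0,0],"turn":[0,0,0],"grip":0.1},
    {"dp":[0,0,0],"turn":[0,0,0],"grip":0.1},
    {"dp":[0,0,0],"turn":[0,0,0],"grip":0.1},
  ],
  grip_force=40,
)

```text
clock: 3.45
position: [0.501, 0.331, 0.1817]
ee_rot: [0.708, -0.006, 0.707, 0.006]
contact_force: [-1.3, -0.3, 6.4]
width: 0.0587
```

```bash
python3 - <<'E'
from h import *
plan([.5004,.3314,.0265],91.1)
s=manip.get_state();print(s["width"],s["contact_force"])
c=grab("side","pics/d2.png"); crop("pics/d2.png","pics/d2c.png",170,110,130,100,5)
E
```

```text
TCP [0.501  0.331  0.1817] jawyaw 90.97 tilt [ 1.5e-03  8.0e-04 -1.0e+00]
dworld [-0.0006  0.0004 -0.0002] dp(cur axes) [ 0.0002  0.0004 -0.0006] dp(final axes) [ 0.0002  0.0004 -0.0006] turn [-0.13  0.08 -0.04]
0.05867354031558447 [-1.29802199 -0.32431556  6.37218014]
```

View pics/d2c.png

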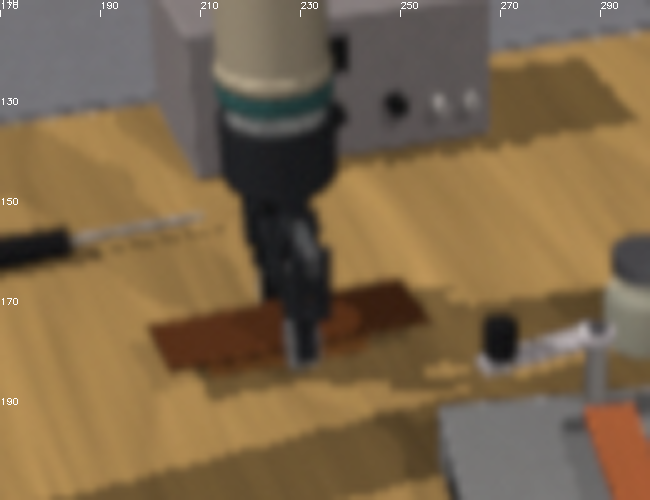

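Gripped (width 58.7 mm). Lift straight up and carry.

arm_command(
  targets=[
    {"dp":[-0.01,0,0],"turn":[0,0,0],"grip":0.1},
    {"dp":[-0.02,0,0],"turn":[0,0,0],"grip":0.1},
    {"dp":[-0.03,0,0],"turn":[0,0,0],"grip":0.1},
    {"dp":[-0.03,0,0],"turn":[0,0,0],"grip":0.1},
    {"dp":[-0.03,0,0],"turn":[0,0,0],"grip":0.1},
    {"dp":[-0.03,0,0],"turn":[0,0,0],"grip":0.1},
    {"dp":[-0.03,0,0],"turn":[0,0,0],"grip":0.1},
    {"dp":[-0.02,0,0],"turn":[0,0,0],"grip":0.1},
  ],
)

```text
clock: 4.3
position: [0.5006, 0.3309, 0.3835]
ee_rot: [0.708, -0.005, 0.706, 0.007]
contact_force: [-0.2, 0.3, -0.6]
width: 0.0589
```

arm_command(
  targets=[
    {"dp":[0,0,0],"turn":[8,0,0],"grip":0.1},
    {"dp":[0,0,0],"turn":[8,0,0],"grip":0.1},
    {"dp":[0,0,0],"turn":[8,0,0],"grip":0.1},
    {"dp":[0,0,0],"turn":[8,0,0],"grip":0.1},
    {"dp":[0,0,0],"turn":[8,0,0],"grip":0.1},
    {"dp":[0,0,0],"turn":[8,0,0],"grip":0.1},
    {"dp":[0,0,0],"turn":[8,0,0],"grip":0.1},
    {"dp":[0,0,0],"turn":[8,0,0],"grip":0.1},
  ],
)

```text
clock: 5.1
position: [0.5004, 0.3307, 0.3808]
ee_rot: [0.602, 0.371, 0.602, -0.371]
contact_force: [0.5, -0.4, -0.5]
width: 0.0591
```

arm_command(
  targets=[
    {"dp":[0,0,0],"turn":[8,0,0],"grip":0.1},
    {"dp":[0,0,0],"turn":[8,0,0],"grip":0.1},
    {"dp":[0,0,0],"turn":[8,0,0],"grip":0.1},
    {"dp":[0,0,0],"turn":[8,0,0],"grip":0.1},
    {"dp":[0,0,0],"turn":[5.8,0,0],"grip":0.1},
    {"dp":[0,0,0],"turn":[0,0,0],"grip":0.1},
  ],
)

```text
clock: 5.7
position: [0.5004, 0.3307, 0.3808]
ee_rot: [-0.451, -0.545, -0.451, 0.545]
contact_force: [-0.2, -0.0, -1.2]
width: 0.0586
```

```bash
python3 - <<'E'
from h import *
plan([.51,.05,.245],-10.7)
s=manip.get_state();print(s["width"],s["contact_force"],s["qpos"])
E
```

```text
TCP [0.5004 0.3307 0.3808] jawyaw -10.82 tilt [-3.e-04 -0.e+00 -1.e+00]
dworld [ 0.0096 -0.2807  0.0192] dp(cur axes) [-0.0192  0.0621  0.274 ] dp(final axes) [-0.0192  0.0615  0.2741] turn [-0.12  0.01  0.02]
0.058573496323606 [-0.19220107 -0.02168642 -1.20856782] [4.68012340e-01 3.26901886e-01 1.49010996e+00 8.73626865e-05
 1.32484773e+00 6.56858668e-01]
```

arm_command(
  targets=[
    {"dp":[-0.0025,0.008,0.03],"turn":[0,0,0],"grip":0.1},
    {"dp":[-0.0025,0.008,0.04],"turn":[0,0,0],"grip":0.1},
    {"dp":[-0.0025,0.008,0.04],"turn":[0,0,0],"grip":0.1},
    {"dp":[-0.0025,0.008,0.04],"turn":[0,0,0],"grip":0.1},
    {"dp":[-0.0025,0.008,0.04],"turn":[0,0,0],"grip":0.1},
    {"dp":[-0.0025,0.008,0.04],"turn":[0,0,0],"grip":0.1},
    {"dp":[-0.0025,0.008,0.03],"turn":[0,0,0],"grip":0.1},
    {"dp":[-0.0017,0.006,0.014],"turn":[0,0,0],"grip":0.1},
  ],
)

```text
clock: 6.5
position: [0.5097, 0.0478, 0.4004]
ee_rot: [-0.451, -0.545, -0.45, 0.545]
contact_force: [0.8, 0.4, 0.2]
width: 0.0587
```

arm_command(
  targets=[
    {"dp":[0,0,0],"turn":[0,0,0],"grip":0.1},
    {"dp":[0,0,0],"turn":[0,0,0],"grip":0.1},
  ],
)

```text
clock: 6.7
position: [0.5101, 0.0506, 0.3999]
ee_rot: [0.45, 0.545, 0.451, -0.545]
contact_force: [-0.2, 0.2, -1.3]
width: 0.059
```

```bash
python3 - <<'E'
from h import *
import pickle
plan([.51,.05,.245],-10.7)
c=grab("wrist","pics/w3.png"); pickle.dump(c,open("w3.pkl","wb"))
E
```

```text
TCP [0.5101 0.0506 0.3999] jawyaw -10.81 tilt [-2.0e-04  1.4e-03 -1.0e+00]
dworld [-0.0001 -0.0006  0.0001] dp(cur axes) [-0.0001  0.0001  0.0006] dp(final axes) [-0.0001  0.0001  0.0006] turn [-0.11 -0.08  0.03]
```

View pics/w3.png

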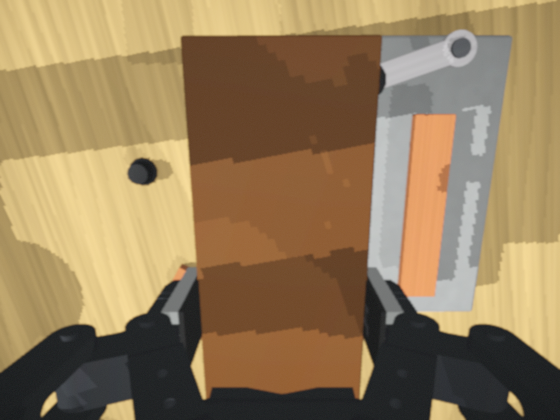

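The wrist view shows the held sheet. The lower bar is at columns 402–455, rows 114–296, and the post is at (460,47).

```bash
python3 - <<'E'
from h import *
crop('pics/w3.png','pics/w3c.png',370,20,150,290,2)
crop('pics/w3.png','pics/w3d.png',395,105,70,30,10)
crop('pics/w3.png','pics/w3e.png',390,275,70,30,10)
E
```

```text
(no output)
```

View pics/w3d.png

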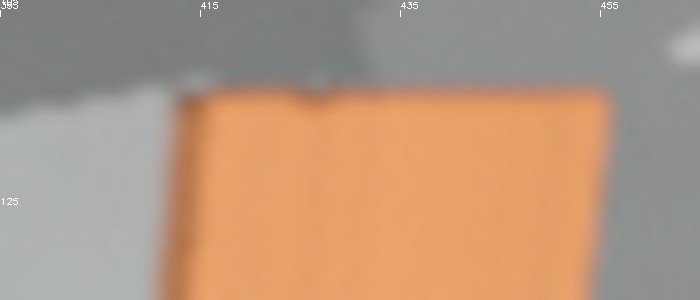

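View pics/w3e.png

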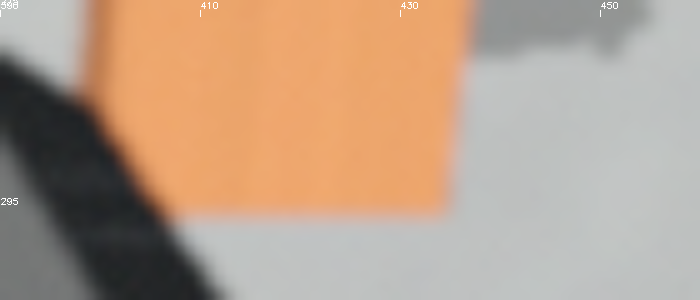

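```bash
python3 - <<'E'
from h import *
import pickle; c=pickle.load(open("w3.pkl","rb"))
q=[(398.5,295.8),(434.5,295.8),(414.8,113.7),(455.3,113.7)]
for z in(.072,.075,.078):
    w=np.array([onz(c,u,z) for u in q]); l=(w[2]+w[3]-w[0]-w[1])/2; e=(w[1]+w[3]-w[0]-w[2])/2
    print(z,w.mean(0).round(4),np.linalg.norm(l),np.linalg.norm(w[1]-w[0]),np.linalg.norm(w[3]-w[2]),np.degrees(np.arctan2(l[1],l[0])),[np.degrees(np.arctan2(*(w[i+2]-w[i])[1::-1])) for i in (0,1)])
print("post",onz(c,(460,47),.106))
crop('pics/w3.png','pics/w3f.png',365,20,120,90,6)
E
```

```text
0.072 [0.6217 0.0189 0.072 ] 0.15272000151198797 0.03127139663065562 0.030773628862700547 79.3758169923987 [np.float64(79.28243860191233), np.float64(79.46920374637628)]
0.075 [0.6207 0.0199 0.075 ] 0.15118357963847337 0.030956794369504298 0.03046403433648278 79.37581699239871 [np.float64(79.28243860191236), np.float64(79.4692037463763)]
0.078 [0.6197 0.0209 0.078 ] 0.14964715776495877 0.030642192108353204 0.03015443981026512 79.37581699239868 [np.float64(79.28243860191235), np.float64(79.46920374637631)]
post [0.64194519 0.13526641 0.106     ]
```

View pics/w3f.png

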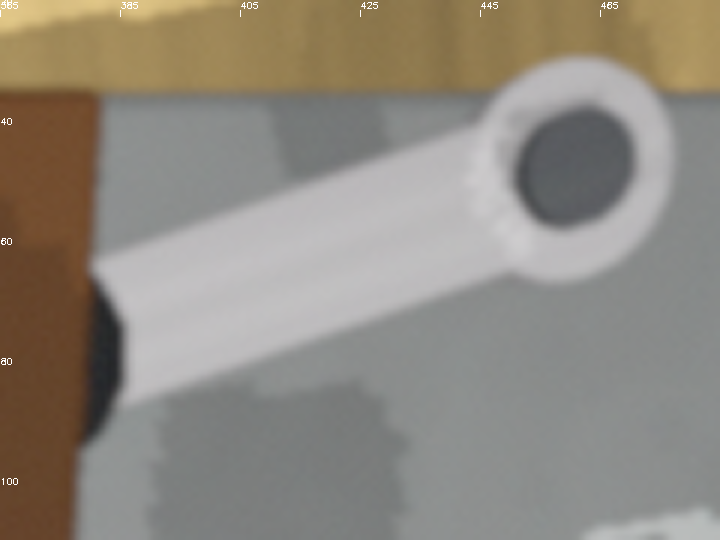

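```bash
python3 - <<'E'
from h import *
plan([.6204,.0203,.11],-10.62)
c=manip.calibration("wrist")
p,R=tool()
for q in((182,37),(381,37)):
    print(R.T@(onz(c,q,p[2]-.1527)-p))
E
```

```text
TCP [0.51   0.0511 0.3998] jawyaw -10.76 tilt [-4.0e-04  1.3e-03 -1.0e+00]
dworld [ 0.1104 -0.0308 -0.1348] dp(cur axes) [0.1347 0.1143 0.0098] dp(final axes) [0.1348 0.1142 0.0099] turn [-0.14 -0.07  0.04]
[ 0.15282353 -0.03060546 -0.08944619]
[ 0.15278588  0.0286905  -0.08941549]
```

arm_command(
  targets=[
    {"dp":[0,0.02,0.002],"turn":[-0.14,0,0],"grip":0.1},
    {"dp":[0,0.035,0.003],"turn":[0,0,0],"grip":0.1},
    {"dp":[0,0.035,0.003],"turn":[0,0,0],"grip":0.1},
    {"dp":[0.02,0.025,0.0013],"turn":[0,0,0],"grip":0.1},
    {"dp":[0.035,0,0],"turn":[0,0,0],"grip":0.1},
    {"dp":[0.035,0,0],"turn":[0,0,0],"grip":0.1},
    {"dp":[0.025,0,0],"turn":[0,0,0],"grip":0.1},
    {"dp":[0.01,0,0],"turn":[0,0,0],"grip":0.1},
  ],
)

```text
clock: 7.55
position: [0.6203, 0.0215, 0.2715]
ee_rot: [-0.45, -0.542, -0.454, 0.545]
contact_force: [0.0, 0.7, 0.1]
width: 0.059
```

arm_command(
  targets=[
    {"dp":[0,0,0],"turn":[0,0,0],"grip":0.1},
    {"dp":[0,0,0],"turn":[0,0,0],"grip":0.1},
    {"dp":[0,0,0],"turn":[0,0,0],"grip":0.1},
  ],
)

```text
clock: 7.85
position: [0.622, 0.02, 0.2768]
ee_rot: [0.452, 0.545, 0.451, -0.543]
contact_force: [0.1, -0.2, -0.3]
width: 0.0589
```

```bash
python3 - <<'E'
from h import *
plan([.6204,.0203,.083],-10.62)
grab("wrist","pics/w4.png");grab("side","pics/d4.png");print(manip.get_state()["width"])
crop("pics/d4.png","pics/d4c.png",220,110,130,120,5)
E
```

```text
TCP [0.622  0.02   0.2768] jawyaw -10.66 tilt [ 3.6e-03 -1.0e-04 -1.0e+00]
dworld [-0.0016  0.0003 -0.0388] dp(cur axes) [ 0.0388 -0.0018 -0.    ] dp(final axes) [ 0.0388 -0.0017 -0.    ] turn [-0.04 -0.03 -0.2 ]
0.058758889490567213
```

View pics/w4.png

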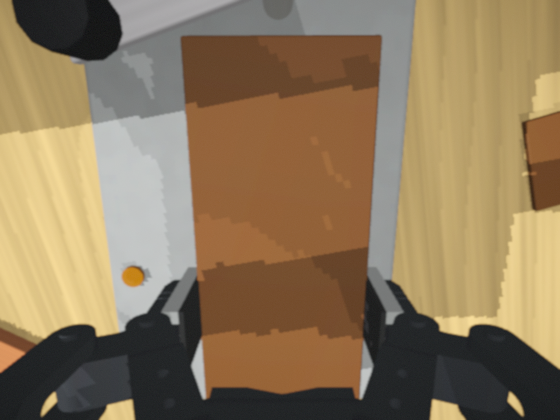

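View pics/d4c.png

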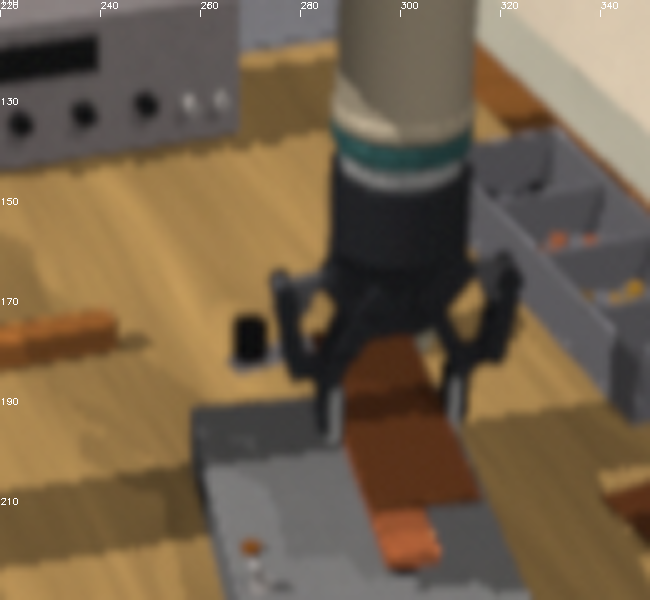

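Aligned: the copper shows centred below the sheet and clear of the keeper. Descending to just above contact.

arm_command(
  targets=[
    {"dp":[0.01,-0.0008,-0.0006],"turn":[0,0,-0.2],"grip":0.1},
    {"dp":[0.012,0,0],"turn":[0,0,0],"grip":0.1},
    {"dp":[0.008,0,0],"turn":[0,0,0],"grip":0.1},
    {"dp":[0.004,0,0],"turn":[0,0,0],"grip":0.1},
    {"dp":[0,0,0],"turn":[0,0,0],"grip":0.1},
    {"dp":[0,0,0],"turn":[0,0,0],"grip":0.1},
  ],
)

```text
clock: 8.55
position: [0.6207, 0.0203, 0.2407]
ee_rot: [-0.45, -0.544, -0.452, 0.545]
contact_force: [-0.3, 0.1, 0.1]
width: 0.0587
```

```bash
python3 - <<'E'
from h import *
plan([.6204,.0203,.080],-10.62)
grab("wrist","pics/w5.png");grab("scene","pics/s5.png")
crop("pics/s5.png","pics/s5c.png",230,180,130,110,5)
E
```

```text
TCP [0.6207 0.0203 0.2407] jawyaw -10.69 tilt [-3.5e-03  7.0e-04 -1.0e+00]
dworld [-0.0003 -0.     -0.0057] dp(cur axes) [ 0.0057 -0.0003  0.0001] dp(final axes) [ 0.0057 -0.0003  0.0001] turn [-0.07 -0.    0.2 ]
```

View pics/w5.png

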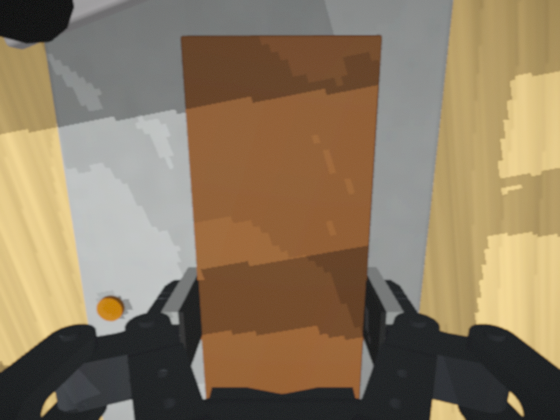

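View pics/s5c.png

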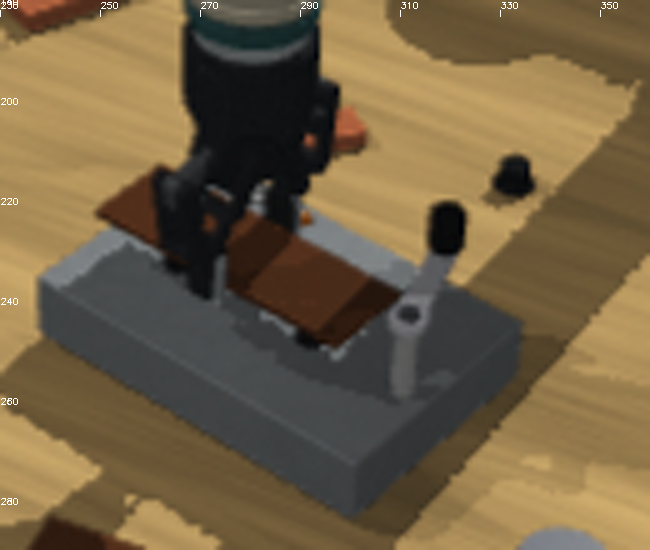

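arm_command(
  targets=[
    {"dp":[0.002,0.0006,-0.0005],"turn":[0,0,0.1],"grip":0.1},
    {"dp":[0.001,0,0],"turn":[0,0,0],"grip":0.1},
    {"dp":[0.001,0,0],"turn":[0,0,0],"grip":0.1},
    {"dp":[0,0,0],"turn":[0,0,0],"grip":0.1},
    {"dp":[0,0,0],"turn":[0,0,0],"grip":0.1},
  ],
)

```text
clock: 9.15
position: [0.6212, 0.0207, 0.2369]
ee_rot: [-0.451, -0.544, -0.452, 0.545]
contact_force: [0.4, 0.5, -0.3]
width: 0.0587
```

arm_command(
  targets=[
    {"dp":[0.001,0,0],"turn":[0,0,0],"grip":0.1},
    {"dp":[0,0,0],"turn":[0,0,0],"grip":0.1},
    {"dp":[0,0,0],"turn":[0,0,0],"grip":0.1},
  ],
)

```text
clock: 9.45
position: [0.6212, 0.0207, 0.2359]
ee_rot: [-0.451, -0.544, -0.452, 0.545]
contact_force: [-0.2, -0.0, -0.6]
width: 0.0589
```

arm_command(
  targets=[
    {"dp":[0.001,0,0],"turn":[0,0,0],"grip":0.1},
    {"dp":[0,0,0],"turn":[0,0,0],"grip":0.1},
    {"dp":[0,0,0],"turn":[0,0,0],"grip":0.1},
  ],
)

```text
clock: 9.75
position: [0.6212, 0.0207, 0.2358]
ee_rot: [-0.451, -0.544, -0.452, 0.545]
contact_force: [-0.7, 0.4, 5.0]
width: 0.0589
```

arm_command(
  targets=[
    {"dp":[0.001,0,0],"turn":[0,0,0],"grip":0.1},
    {"dp":[0,0,0],"turn":[0,0,0],"grip":0.1},
    {"dp":[0,0,0],"turn":[0,0,0],"grip":0.1},
  ],
)

```text
clock: 10.05
position: [0.6211, 0.0207, 0.2357]
ee_rot: [-0.451, -0.544, -0.451, 0.545]
contact_force: [-3.7, -1.1, 10.9]
width: 0.0593
```

Contact at TCP z 0.2357, which puts the bar top at about 0.078 and agrees with the picture. Back off the load, then release.

arm_command(
  targets=[
    {"dp":[-0.0015,0,0],"turn":[0,0,0],"grip":0.1},
    {"dp":[0,0,0],"turn":[0,0,0],"grip":0.1},
    {"dp":[0,0,0],"turn":[0,0,0],"grip":0.6},
    {"dp":[0,0,0],"turn":[0,0,0],"grip":0.9},
    {"dp":[0,0,0],"turn":[0,0,0],"grip":0.9},
    {"dp":[0,0,0],"turn":[0,0,0],"grip":0.9},
  ],
)

```text
clock: 10.65
position: [0.6212, 0.0207, 0.2351]
ee_rot: [-0.451, -0.544, -0.452, 0.545]
contact_force: [0.6, -0.0, 0.4]
width: 0.0813
```

arm_command(
  targets=[
    {"dp":[-0.01,0,0],"turn":[0,0,0],"grip":0.9},
    {"dp":[-0.02,0,0],"turn":[0,0,0],"grip":1},
    {"dp":[-0.04,0,0],"turn":[0,0,0],"grip":1},
    {"dp":[-0.04,0,0],"turn":[0,0,0],"grip":1},
    {"dp":[-0.04,0,0],"turn":[0,0,0],"grip":1},
    {"dp":[-0.02,0,0],"turn":[0,0,0],"grip":1},
    {"dp":[0,0,0],"turn":[0,0,0],"grip":1},
    {"dp":[0,0,0],"turn":[0,0,0],"grip":1},
  ],
)

```text
clock: 11.45
position: [0.6212, 0.0207, 0.4057]
ee_rot: [-0.451, -0.544, -0.452, 0.545]
contact_force: [-1.4, -0.3, 0.2]
width: 0.0854
```

```bash
python3 - <<'E'
from h import *
import pickle
plan([.6204,.0203,.250],-10.62)
c=grab("wrist","pics/w6.png");pickle.dump(c,open("w6.pkl","wb"))
grab("side","pics/d6.png");grab("scene","pics/s6.png")
a=cv2.imread("pics/d6.png")[150:260,200:350];b=cv2.imread("pics/s6.png")[190:300,230:380]
cv2.imwrite("pics/c6.png",cv2.resize(np.hstack([a,b]),None,fx=2.6,fy=2.6,interpolation=cv2.INTER_CUBIC))
E
```

```text
TCP [0.6212 0.0207 0.4057] jawyaw -10.69 tilt [-1.1e-03  4.0e-04 -1.0e+00]
dworld [-0.0008 -0.0004 -0.0007] dp(cur axes) [ 0.0007 -0.0007  0.0005] dp(final axes) [ 0.0007 -0.0007  0.0005] turn [-0.07 -0.01  0.07]
```

View pics/w6.png

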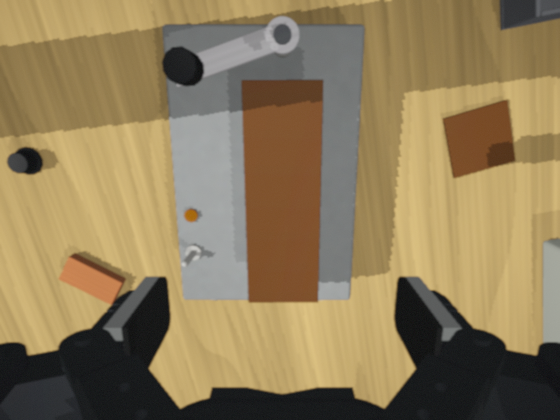

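View pics/c6.png

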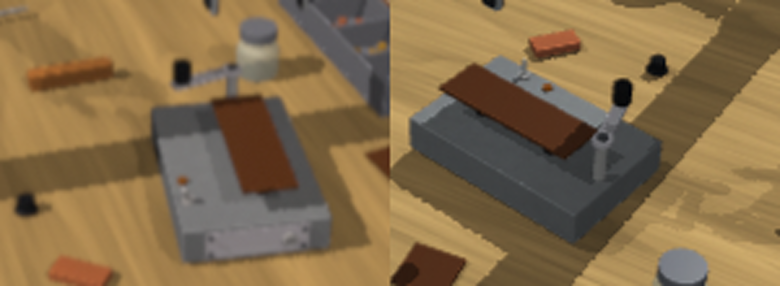

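```bash
python3 - <<'E'
from h import *
import pickle; c=pickle.load(open("w6.pkl","rb"))
crop('pics/w6.png','pics/w6a.png',235,70,95,20,8)
crop('pics/w6.png','pics/w6b.png',235,290,95,20,8)
cv2.imwrite("pics/w6ab.png",np.vstack([cv2.imread("pics/w6a.png"),cv2.imread("pics/w6b.png")]))
E
```

```text
(no output)
```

View pics/w6ab.png

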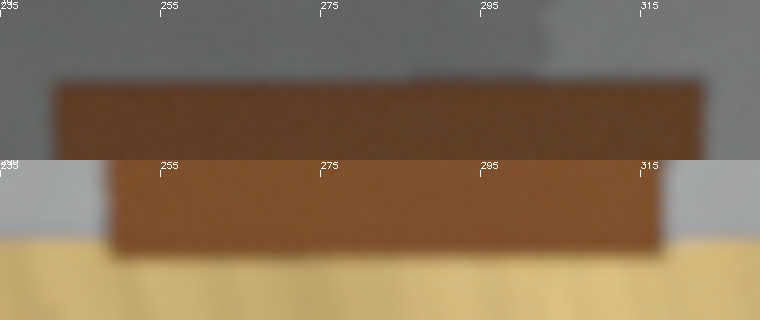

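```bash
python3 - <<'E'
from h import *
import pickle; c=pickle.load(open("w6.pkl","rb"))
w=np.array([onz(c,u,.083) for u in [(248.3,301.5),(317.4,301.5),(241.3,79.7),(322.6,79.5)]]);l=(w[2]+w[3]-w[0]-w[1])/2
print(w.mean(0),np.linalg.norm(l),np.linalg.norm(w[1]-w[0]),np.linalg.norm(w[3]-w[2]),np.degrees(np.arctan2(l[1],l[0])))
c3=pickle.load(open("w3.pkl","rb"));w=np.array([onz(c3,u,.078) for u in[(398.5,295.8),(434.5,295.8),(414.8,113.7),(455.3,113.7)]]);print(w.mean(0))
# knob
print("knob top",onz(c,(183,66),.1295),"post",onz(c,(282,35),.105))
plan([.50,-.330,.245],83)
print(manip.get_state()["qpos"],manip.get_state()["clock"])
E
```

```text
[0.62034481 0.02087174 0.083     ] 0.1796258255597576 0.059322167174489925 0.05934403726425006 79.53879036122142
[0.61969968 0.02091195 0.078     ]
knob top [0.57836217 0.12472734 0.1295    ] post [0.64154631 0.13468766 0.105     ]
TCP [0.6211 0.0207 0.4036] jawyaw -10.69 tilt [-5.2e-03  7.0e-04 -1.0e+00]
dworld [-0.1211 -0.3507 -0.0036] dp(cur axes) [ 0.004  -0.0539  0.367 ] dp(final axes) [0.0036 0.3628 0.0774] turn [86.3   0.24  0.23]
[-7.87572669e-02  3.48072635e-01  1.40082830e+00  2.91273651e-04
  1.39796818e+00  1.07853436e-01] 11.6
```

Measured with the same camera, the sheet centre is (0.6203, 0.0209) and the bar centre (0.6197, 0.0209), yaws 79.5° and 79.4°: well placed. Now the loose bar.

arm_command(
  targets=[
    {"dp":[0,-0.0068,0.03],"turn":[0,0,0],"grip":1},
    {"dp":[0,-0.0068,0.048],"turn":[0,0,0],"grip":1},
    {"dp":[0,-0.0068,0.049],"turn":[0,0,0],"grip":1},
    {"dp":[0,-0.0068,0.049],"turn":[0,0,0],"grip":1},
    {"dp":[0,-0.0068,0.049],"turn":[0,0,0],"grip":1},
    {"dp":[0,-0.0068,0.049],"turn":[0,0,0],"grip":1},
    {"dp":[0,-0.0068,0.048],"turn":[0,0,0],"grip":1},
    {"dp":[0,-0.0068,0.045],"turn":[0,0,0],"grip":1},
  ],
)

```text
clock: 12.4
position: [0.4988, -0.3318, 0.4039]
ee_rot: [-0.45, -0.544, -0.453, 0.545]
contact_force: [0.5, 0.4, 0.3]
width: 0.0855
```

arm_command(
  targets=[
    {"dp":[0,0,0],"turn":[8,0,0],"grip":1},
    {"dp":[0,0,0],"turn":[8,0,0],"grip":1},
    {"dp":[0,0,0],"turn":[8,0,0],"grip":1},
    {"dp":[0,0,0],"turn":[8,0,0],"grip":1},
    {"dp":[0,0,0],"turn":[8,0,0],"grip":1},
    {"dp":[0,0,0],"turn":[8,0,0],"grip":1},
    {"dp":[0,0,0],"turn":[8,0,0],"grip":1},
    {"dp":[0,0,0],"turn":[8,0,0],"grip":1},
  ],
)

```text
clock: 13.2
position: [0.4998, -0.3298, 0.4037]
ee_rot: [-0.091, -0.7, -0.093, 0.702]
contact_force: [0.5, 0.6, 1.2]
width: 0.0852
```

arm_command(
  targets=[
    {"dp":[0,0,0],"turn":[8,0,0],"grip":1},
    {"dp":[0,0,0],"turn":[8,0,0],"grip":1},
    {"dp":[0,0,0],"turn":[6.3,0,0],"grip":1},
    {"dp":[0,0,0],"turn":[0,0,0],"grip":1},
    {"dp":[0,0,0],"turn":[0,0,0],"grip":1},
  ],
)

```text
clock: 13.7
position: [0.4999, -0.3298, 0.4044]
ee_rot: [0.043, -0.705, 0.042, 0.707]
contact_force: [-1.0, 0.2, -0.7]
width: 0.0854
```

```bash
python3 - <<'E'
from h import *
import pickle
plan([.50,-.330,.245],-97)
c=grab("wrist","pics/w7.png");pickle.dump(c,open("w7.pkl","wb"))
E
```

```text
TCP [ 0.4999 -0.3298  0.4044] jawyaw -96.86 tilt [-0.0033  0.0018 -1.    ]
dworld [ 0.0001 -0.0002 -0.0044] dp(cur axes) [ 0.0044  0.0001 -0.0001] dp(final axes) [ 0.0044  0.0001 -0.0001] turn [0.14 0.2  0.08]
```

View pics/w7.png

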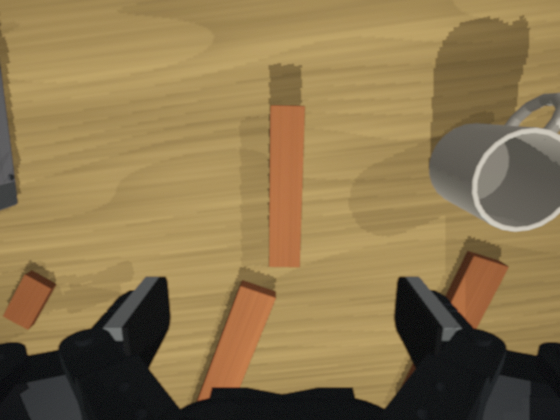

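Wrist view: the bar on its rest has corners near (271,106), (304,106), (268,266) and (299,266). The mug is at (510,180), and a longer bar begins at (245,285). I'll zoom in on the bar's ends.

```bash
python3 - <<'E'
from h import *
crop('pics/w7.png','pics/w7a.png',260,95,55,24,12)
crop('pics/w7.png','pics/w7b.png',260,252,55,24,12)
cv2.imwrite("pics/w7ab.png",np.vstack([cv2.imread("pics/w7a.png"),cv2.imread("pics/w7b.png")]))
E
```

```text
(no output)
```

View pics/w7ab.png

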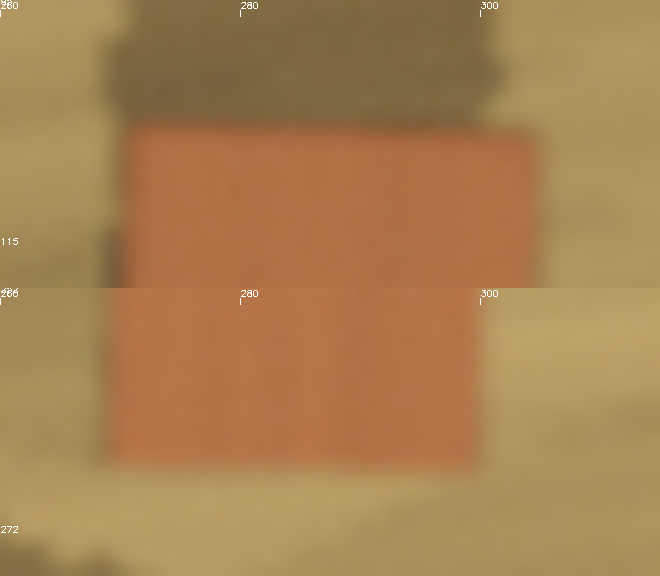

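```bash
python3 - <<'E'
from h import *
import pickle; c=pickle.load(open("w7.pkl","rb"))
w=np.array([onz(c,u,.036) for u in [(268.9,266.4),(299.6,266.4),(270.2,105),(304.4,105.6)]]);l=(w[2]+w[3]-w[0]-w[1])/2
m=w.mean(0);print(m,np.linalg.norm(l),np.linalg.norm(w[1]-w[0]),np.linalg.norm(w[3]-w[2]),np.degrees(np.arctan2(l[1],l[0])))
y=np.degrees(np.arctan2(l[1],l[0]))-90
print("mug rim",onz(c,(475,180),.09),onz(c,(520,180),.09), "longbar",onz(c,(240,285),.012),onz(c,(275,293),.012))
plan([m[0],m[1],.12],y)
E
```

```text
[ 0.49514575 -0.3323801   0.036     ] 0.14935359368600837 0.029658654537551937 0.029342955714678 -7.787298343946616
mug rim [ 0.49759764 -0.47708044  0.09      ] [ 0.49350697 -0.51102089  0.09      ] longbar [ 0.39539994 -0.27253397  0.012     ] [ 0.38181435 -0.30786606  0.012     ]
TCP [ 0.4999 -0.3299  0.4046] jawyaw -96.88 tilt [-0.0029  0.0015 -1.    ]
dworld [-0.0048 -0.0025 -0.1296] dp(cur axes) [0.1296 0.0032 0.004 ] dp(final axes) [0.1296 0.0031 0.0044] turn [0.91 0.18 0.06]
```

arm_command(
  targets=[
    {"dp":[0.02,0.004,0.0042],"turn":[0.9,0.1,0],"grip":1},
    {"dp":[0.035,0,0],"turn":[0,0,0],"grip":1},
    {"dp":[0.04,0,0],"turn":[0,0,0],"grip":1},
    {"dp":[0.035,0,0],"turn":[0,0,0],"grip":1},
    {"dp":[0.02,0,0],"turn":[0,0,0],"grip":0.6},
    {"dp":[0.01,0,0],"turn":[0,0,0],"grip":0.4},
    {"dp":[0,0,0],"turn":[0,0,0],"grip":0.4},
    {"dp":[0,0,0],"turn":[0,0,0],"grip":0.4},
  ],
)

```text
clock: 14.55
position: [0.4958, -0.3337, 0.2464]
ee_rot: [-0.048, 0.706, -0.049, -0.705]
contact_force: [0.5, 0.3, 0.7]
width: 0.0598
```

```bash
python3 - <<'E'
from h import *
plan([.4951,-.3324,.045],-97.79)
c=grab("wrist","pics/w8.png");print(manip.get_state()["width"],proj(c,[.4951,-.3324,.036]))
E
```

```text
TCP [ 0.4958 -0.3337  0.2464] jawyaw -97.87 tilt [ 0.0014 -0.001  -1.    ]
dworld [-0.0007  0.0013 -0.0464] dp(cur axes) [ 0.0464 -0.0013  0.0009] dp(final axes) [ 0.0464 -0.0012  0.0008] turn [-0.08 -0.09 -0.04]
0.060094064346591 [279.12727549 250.59621467]
```

View pics/w8.png

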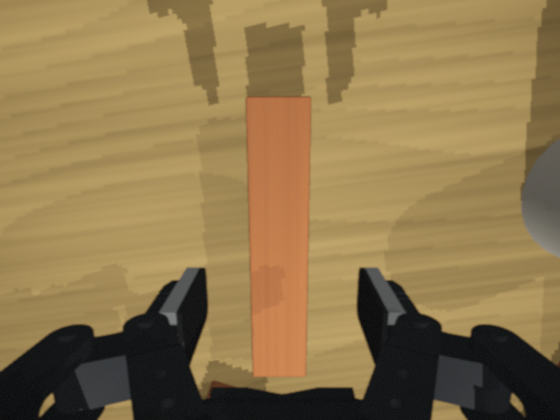

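arm_command(
  targets=[
    {"dp":[0.015,-0.0005,0.0008],"turn":[0,0,0],"grip":0.4},
    {"dp":[0.016,0,0],"turn":[0,0,0],"grip":0.4},
    {"dp":[0.01,0,0],"turn":[0,0,0],"grip":0.4},
    {"dp":[0.005,0,0],"turn":[0,0,0],"grip":0.4},
    {"dp":[0,0,0],"turn":[0,0,0],"grip":0.4},
    {"dp":[0,0,0],"turn":[0,0,0],"grip":0.4},
  ],
)

```text
clock: 15.2
position: [0.4949, -0.333, 0.2001]
ee_rot: [-0.048, 0.706, -0.049, -0.705]
contact_force: [-0.5, 0.5, 0.8]
width: 0.0594
```

arm_command(
  targets=[
    {"dp":[0,0,0],"turn":[0,0,0],"grip":0},
    {"dp":[0,0,0],"turn":[0,0,0],"grip":-0.2},
    {"dp":[0,0,0],"turn":[0,0,0],"grip":-0.5},
    {"dp":[0,0,0],"turn":[0,0,0],"grip":-0.6},
    {"dp":[0,0,0],"turn":[0,0,0],"grip":-0.6},
    {"dp":[0,0,0],"turn":[0,0,0],"grip":-0.6},
    {"dp":[0,0,0],"turn":[0,0,0],"grip":-0.6},
  ],
  grip_force=60,
)

```text
clock: 15.9
position: [0.4947, -0.3328, 0.2003]
ee_rot: [-0.049, 0.706, -0.049, -0.705]
contact_force: [-0.9, 1.4, 5.5]
width: 0.0281
```

```bash
python3 - <<'E'
from h import *
plan([.4951,-.3324,.045],-97.79)
grab("wrist","pics/w9.png");grab("side","pics/d9.png");print(manip.get_state()["width"])
crop("pics/d9.png","pics/d9c.png",240,240,130,110,5)
E
```

```text
TCP [ 0.4947 -0.3328  0.2003] jawyaw -97.89 tilt [ 1.e-03 -4.e-04 -1.e+00]
dworld [ 0.0004  0.0004 -0.0003] dp(cur axes) [ 0.0003 -0.0004 -0.0003] dp(final axes) [ 0.0003 -0.0004 -0.0003] turn [-0.1  -0.06 -0.02]
0.028051905697549603
```

View pics/d9c.png

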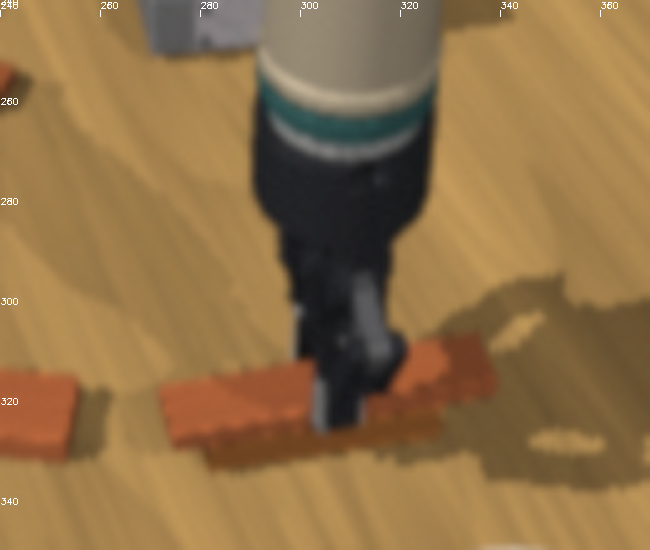

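View pics/w9.png

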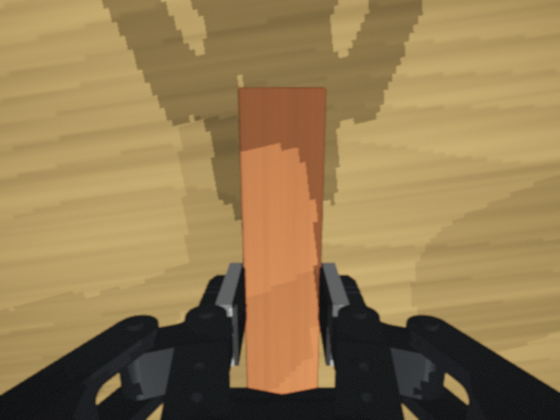

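Gripped (reading 28 mm; the sheet also read about 1.3 mm under). Lifting gently.

arm_command(
  targets=[
    {"dp":[-0.003,0,0],"turn":[0,0,0],"grip":-0.6},
    {"dp":[-0.007,0,0],"turn":[0,0,0],"grip":-0.6},
    {"dp":[-0.015,0,0],"turn":[0,0,0],"grip":-0.6},
    {"dp":[-0.025,0,0],"turn":[0,0,0],"grip":-0.6},
    {"dp":[-0.03,0,0],"turn":[0,0,0],"grip":-0.6},
    {"dp":[-0.03,0,0],"turn":[0,0,0],"grip":-0.6},
    {"dp":[-0.02,0,0],"turn":[0,0,0],"grip":-0.6},
    {"dp":[-0.01,0,0],"turn":[0,0,0],"grip":-0.6},
  ],
)

```text
clock: 16.8
position: [0.4947, -0.3329, 0.3414]
ee_rot: [-0.048, 0.706, -0.049, -0.705]
contact_force: [0.3, -0.2, -4.0]
width: 0.0281
```

arm_command(
  targets=[
    {"dp":[0,0,0],"turn":[0,0,0],"grip":-0.6},
    {"dp":[0,0,0],"turn":[0,0,0],"grip":-0.6},
  ],
)

```text
clock: 17.0
position: [0.4942, -0.3324, 0.3382]
ee_rot: [0.049, -0.705, 0.048, 0.706]
contact_force: [-1.1, 0.2, -4.2]
width: 0.028
```

```bash
python3 - <<'E'
from h import *
import pickle
plan([.4951,-.3324,.18],-97.79)
c=grab("wrist","pics/w10.png");p,R=tool();print(manip.get_state()["width"],manip.get_state()["contact_force"])
pickle.dump((c,p,R),open("w10.pkl","wb"))
crop('pics/w10.png','pics/w10a.png',225,75,115,30,6)
crop('pics/w10.png','pics/w10b.png',225,370,115,30,6)
cv2.imwrite("pics/w10ab.png",np.vstack([cv2.imread("pics/w10a.png"),cv2.imread("pics/w10b.png")]))
grab("side","pics/d10.png")
crop("pics/d10.png","pics/d10c.png",240,190,130,120,4)
E
```

```text
TCP [ 0.4942 -0.3324  0.3382] jawyaw -97.89 tilt [-0.0018  0.0018 -1.    ]
dworld [ 0.0009  0.     -0.0032] dp(cur axes) [ 0.0032 -0.0001 -0.0009] dp(final axes) [ 0.0032 -0.0001 -0.0009] turn [-0.1   0.12  0.09]
0.027792357386614373 [-0.98441256  0.33297162 -3.96635228]
```

View pics/w10ab.png

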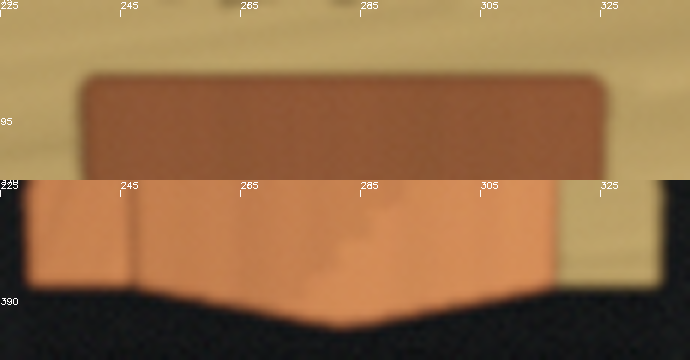

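View pics/d10c.png

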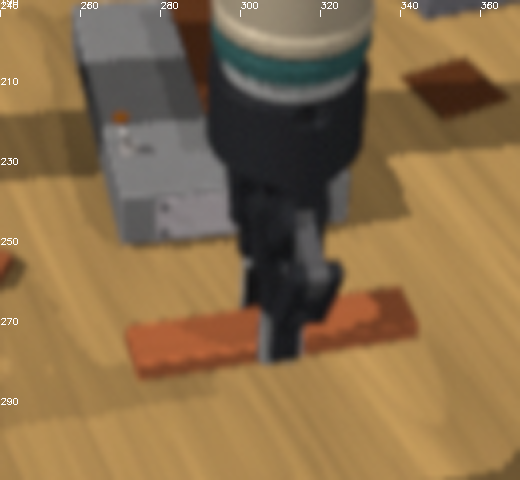

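```bash
python3 - <<'E'
from h import *
import pickle; c,p,R=pickle.load(open("w10.pkl","rb"))
for h in(.163,.1643,.166):
    a=[R.T@(onz(c,q,p[2]-h)-p) for q in((237.9,86.6),(325.4,86.6))]
    print(h,np.round(a,4), a[1][1]-a[0][1], "centre y,z", (a[0]+a[1])[1]/2, a[0][2]+.075)
plan([.6200,.0209,.16],-10.6)
E
```

```text
0.163 [[ 0.1628 -0.0145 -0.0754]
 [ 0.1628  0.0147 -0.0754]] 0.029248262360669783 centre y,z 9.311734591612233e-05 -0.00043472185113524464
0.1643 [[ 0.1641 -0.0147 -0.0755]
 [ 0.1641  0.0149 -0.0755]] 0.029532966151726004 centre y,z 9.375951480321276e-05 -0.000508731375877508
0.166 [[ 0.1658 -0.0149 -0.0756]
 [ 0.1658  0.015  -0.0756]] 0.029905271109261083 centre y,z 9.459927411710391e-05 -0.0006055130620788995
TCP [ 0.4941 -0.3324  0.3377] jawyaw -97.89 tilt [-0.0027  0.0025 -1.    ]
dworld [ 0.1259  0.3533 -0.0227] dp(cur axes) [ 0.0232 -0.3671 -0.0763] dp(final axes) [ 0.0227  0.0588 -0.3704] turn [-8.729e+01  4.000e-02  2.300e-01]
```

arm_command(
  targets=[
    {"dp":[-0.01,0,0],"turn":[-4,0,0],"grip":-0.6},
    {"dp":[-0.01,0,0],"turn":[-7,0,0],"grip":-0.6},
    {"dp":[0,0,0],"turn":[-8,0,0],"grip":-0.6},
    {"dp":[0,0,0],"turn":[-8,0,0],"grip":-0.6},
    {"dp":[0,0,0],"turn":[-8,0,0],"grip":-0.6},
    {"dp":[0,0,0],"turn":[-8,0,0],"grip":-0.6},
    {"dp":[0,0,0],"turn":[-8,0,0],"grip":-0.6},
    {"dp":[0,0,0],"turn":[-8,0,0],"grip":-0.6},
  ],
)

```text
clock: 17.9
position: [0.4944, -0.3326, 0.3578]
ee_rot: [-0.306, -0.637, -0.308, 0.637]
contact_force: [0.9, -0.2, -4.1]
width: 0.0282
```

arm_command(
  targets=[
    {"dp":[0,0,0],"turn":[-8,0,0],"grip":-0.6},
    {"dp":[0,0,0],"turn":[-8,0,0],"grip":-0.6},
    {"dp":[0,0,0],"turn":[-7,0,0],"grip":-0.6},
    {"dp":[0,0,0],"turn":[-4,0,0],"grip":-0.6},
    {"dp":[0,0,0],"turn":[-1.3,0,0],"grip":-0.6},
    {"dp":[0,0.003,-0.02],"turn":[0,0,0],"grip":-0.6},
    {"dp":[0,0.005,-0.03],"turn":[0,0,0],"grip":-0.6},
    {"dp":[0,0.006,-0.04],"turn":[0,0,0],"grip":-0.6},
  ],
)

```text
clock: 18.7
position: [0.5249, -0.2472, 0.3584]
ee_rot: [-0.45, -0.544, -0.451, 0.545]
contact_force: [0.7, -0.2, -3.6]
width: 0.028
```

arm_command(
  targets=[
    {"dp":[0,0.007,-0.042],"turn":[0,0,0],"grip":-0.6},
    {"dp":[0,0.007,-0.042],"turn":[0,0,0],"grip":-0.6},
    {"dp":[0,0.007,-0.042],"turn":[0,0,0],"grip":-0.6},
    {"dp":[0,0.007,-0.042],"turn":[0,0,0],"grip":-0.6},
    {"dp":[0,0.007,-0.042],"turn":[0,0,0],"grip":-0.6},
    {"dp":[0,0.005,-0.03],"turn":[0,0,0],"grip":-0.6},
    {"dp":[0,0.0048,-0.02],"turn":[0,0,0],"grip":-0.6},
    {"dp":[0,0,-0.01],"turn":[0,0,0],"grip":-0.6},
  ],
)

```text
clock: 19.5
position: [0.6191, 0.0123, 0.3585]
ee_rot: [-0.452, -0.544, -0.453, 0.544]
contact_force: [0.4, -0.3, -3.7]
width: 0.028
```

arm_command(
  targets=[
    {"dp":[0,0,-0.005],"turn":[0,0,0],"grip":-0.6},
    {"dp":[0,0,0],"turn":[0,0,0],"grip":-0.6},
    {"dp":[0,0,0],"turn":[0,0,0],"grip":-0.6},
  ],
)

```text
clock: 19.8
position: [0.6191, 0.0142, 0.3594]
ee_rot: [-0.451, -0.544, -0.451, 0.545]
contact_force: [-0.6, -0.1, -4.2]
width: 0.0279
```

```bash
python3 - <<'E'
from h import *
plan([.6200,.0209,.115],-10.6)
c=grab("wrist","pics/w11.png");print(manip.get_state()["width"])
E
```

```text
TCP [0.6191 0.0142 0.3594] jawyaw -10.65 tilt [-7.e-04 -6.e-04 -1.e+00]
dworld [ 0.0009  0.0067 -0.0894] dp(cur axes) [ 0.0894 -0.0003 -0.0068] dp(final axes) [ 0.0894 -0.0004 -0.0067] turn [-0.05  0.04  0.03]
0.02762901507557417
```

View pics/w11.png

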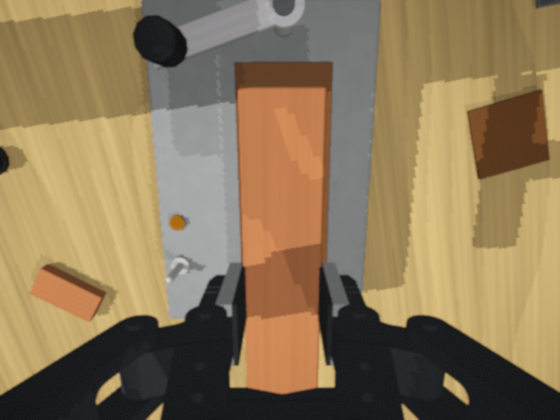

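Sheet far end visible symmetric about the bar (235–332 at row 62). Descending to just above.

arm_command(
  targets=[
    {"dp":[0,-0.0003,-0.0063],"turn":[0,0,0],"grip":-0.6},
    {"dp":[0.02,0,0],"turn":[0,0,0],"grip":-0.6},
    {"dp":[0.03,0,0],"turn":[0,0,0],"grip":-0.6},
    {"dp":[0.02,0,0],"turn":[0,0,0],"grip":-0.6},
    {"dp":[0.012,0,0],"turn":[0,0,0],"grip":-0.6},
    {"dp":[0.005,0,0],"turn":[0,0,0],"grip":-0.6},
    {"dp":[0,0,0],"turn":[0,0,0],"grip":-0.6},
    {"dp":[0,0,0],"turn":[0,0,0],"grip":-0.6},
  ],
)

```text
clock: 20.65
position: [0.6209, 0.0214, 0.2737]
ee_rot: [0.452, 0.545, 0.451, -0.543]
contact_force: [-0.1, 1.2, -3.0]
width: 0.0279
```

arm_command(
  targets=[
    {"dp":[0,0,0],"turn":[0,0,0],"grip":-0.6},
    {"dp":[0,0,0],"turn":[0,0,0],"grip":-0.6},
  ],
)

```text
clock: 20.85
position: [0.6206, 0.0215, 0.2735]
ee_rot: [0.452, 0.545, 0.451, -0.543]
contact_force: [0.2, 0.5, -4.3]
width: 0.0283
```

```bash
python3 - <<'E'
from h import *
plan([.6200,.0209,.104],-10.6)
grab("wrist","pics/w12.png");grab("scene","pics/s12.png");grab("side","pics/d12.png")
a=cv2.imread("pics/d12.png")[130:250,220:350];b=cv2.imread("pics/s12.png")[180:300,230:360]
cv2.imwrite("pics/c12.png",cv2.resize(np.hstack([a,b]),None,fx=3,fy=3,interpolation=cv2.INTER_CUBIC))
E
```

```text
TCP [0.6206 0.0215 0.2735] jawyaw -10.59 tilt [ 2.e-03  1.e-04 -1.e+00]
dworld [-0.0006 -0.0006 -0.0145] dp(cur axes) [ 0.0145 -0.0005  0.0007] dp(final axes) [ 0.0145 -0.0005  0.0007] turn [ 0.01 -0.03 -0.11]
```

View pics/w12.png

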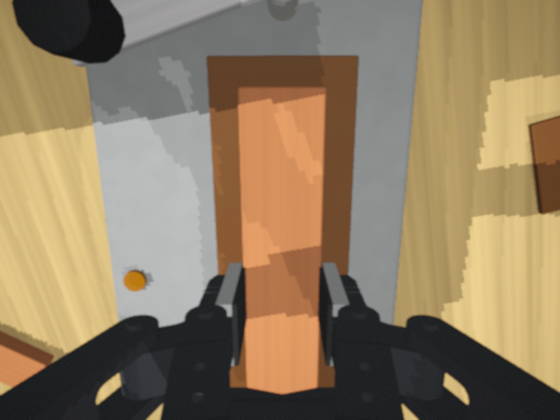

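View pics/c12.png

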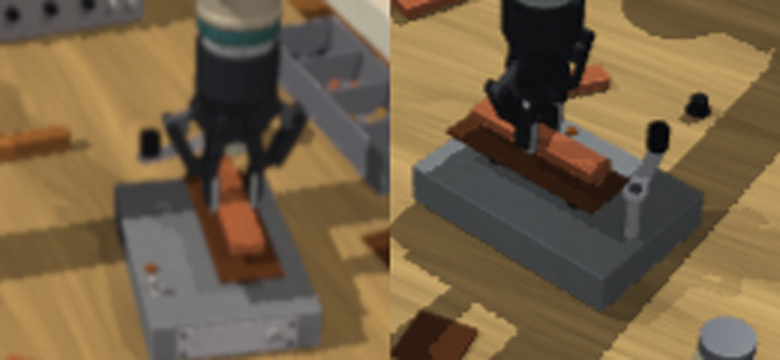

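arm_command(
  targets=[
    {"dp":[0.005,-0.0002,0.001],"turn":[0,0,0],"grip":-0.6},
    {"dp":[0.004,0,0],"turn":[0,0,0],"grip":-0.6},
    {"dp":[0.002,0,0],"turn":[0,0,0],"grip":-0.6},
    {"dp":[0.001,0,0],"turn":[0,0,0],"grip":-0.6},
    {"dp":[0,0,0],"turn":[0,0,0],"grip":-0.6},
    {"dp":[0,0,0],"turn":[0,0,0],"grip":-0.6},
  ],
)

```text
clock: 21.6
position: [0.62, 0.0205, 0.2606]
ee_rot: [0.452, 0.544, 0.452, -0.544]
contact_force: [-0.1, -0.1, -4.9]
width: 0.0277
```

arm_command(
  targets=[
    {"dp":[0.001,0,0],"turn":[0,0,0],"grip":-0.6},
    {"dp":[0,0,0],"turn":[0,0,0],"grip":-0.6},
    {"dp":[0,0,0],"turn":[0,0,0],"grip":-0.6},
  ],
)

```text
clock: 21.9
position: [0.6199, 0.0206, 0.2596]
ee_rot: [0.452, 0.544, 0.452, -0.544]
contact_force: [0.6, -0.6, -3.7]
width: 0.0283
```

arm_command(
  targets=[
    {"dp":[0.0007,0,0],"turn":[0,0,0],"grip":-0.6},
    {"dp":[0,0,0],"turn":[0,0,0],"grip":-0.6},
    {"dp":[0,0,0],"turn":[0,0,0],"grip":-0.6},
  ],
)

```text
clock: 22.2
position: [0.62, 0.0205, 0.2593]
ee_rot: [0.452, 0.544, 0.452, -0.544]
contact_force: [-1.0, -0.3, 0.1]
width: 0.0278
```

arm_command(
  targets=[
    {"dp":[0.0007,0,0],"turn":[0,0,0],"grip":-0.6},
    {"dp":[0,0,0],"turn":[0,0,0],"grip":-0.6},
    {"dp":[0,0,0],"turn":[0,0,0],"grip":-0.6},
  ],
)

```text
clock: 22.5
position: [0.6199, 0.0206, 0.2594]
ee_rot: [0.452, 0.544, 0.452, -0.544]
contact_force: [-2.7, 0.4, 5.5]
width: 0.0283
```

arm_command(
  targets=[
    {"dp":[-0.0007,0,0],"turn":[0,0,0],"grip":-0.6},
    {"dp":[0,0,0],"turn":[0,0,0],"grip":-0.6},
    {"dp":[0,0,0],"turn":[0,0,0],"grip":-0.2},
    {"dp":[0,0,0],"turn":[0,0,0],"grip":0.2},
    {"dp":[0,0,0],"turn":[0,0,0],"grip":0.3},
    {"dp":[0,0,0],"turn":[0,0,0],"grip":0.3},
  ],
)

```text
clock: 23.1
position: [0.6201, 0.0206, 0.2586]
ee_rot: [0.452, 0.544, 0.452, -0.544]
contact_force: [-0.5, -0.1, -0.2]
width: 0.0552
```

arm_command(
  targets=[
    {"dp":[-0.01,0,0],"turn":[0,0,0],"grip":0.3},
    {"dp":[-0.02,0,0],"turn":[0,0,0],"grip":0.3},
    {"dp":[-0.04,0,0],"turn":[0,0,0],"grip":0.5},
    {"dp":[-0.04,0,0],"turn":[0,0,0],"grip":1},
    {"dp":[-0.03,0,0],"turn":[0,0,0],"grip":1},
    {"dp":[-0.01,0,0],"turn":[0,0,0],"grip":1},
    {"dp":[0,0,0],"turn":[0,0,0],"grip":1},
    {"dp":[0,0,0],"turn":[0,0,0],"grip":1},
  ],
)

```text
clock: 23.9
position: [0.6195, 0.0206, 0.4075]
ee_rot: [-0.451, -0.543, -0.452, 0.545]
contact_force: [0.9, -0.4, -0.1]
width: 0.0854
```

```bash
python3 - <<'E'
from h import *
import pickle
plan([.6204,.0203,.250],-10.62)
c=grab("wrist","pics/w13.png");pickle.dump(c,open("w13.pkl","wb"))
E
```

```text
TCP [0.6195 0.0206 0.4075] jawyaw -10.59 tilt [-2.3e-03  4.0e-04 -1.0e+00]
dworld [ 0.0009 -0.0003 -0.0025] dp(cur axes) [0.0025 0.001  0.0001] dp(final axes) [0.0025 0.0009 0.0001] turn [0.03 0.   0.13]
```

View pics/w13.png

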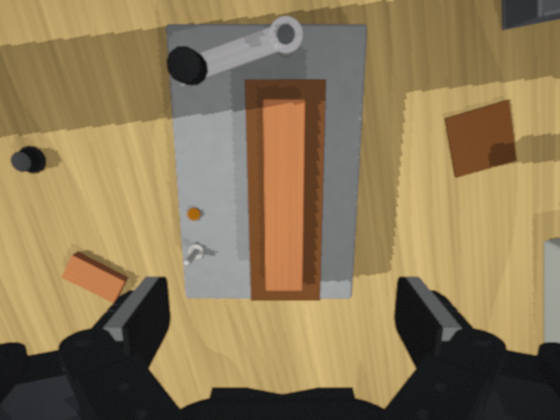

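```bash
python3 - <<'E'
from h import *
import pickle; c=pickle.load(open("w13.pkl","rb"))
w=np.array([onz(c,u,.095) for u in [(265,291),(303.5,291),(263.3,99),(305.5,99)]]);l=(w[2]+w[3]-w[0]-w[1])/2
print(w.mean(0),np.linalg.norm(l),np.linalg.norm(w[1]-w[0]),np.linalg.norm(w[3]-w[2]),np.degrees(np.arctan2(l[1],l[0])))
crop('pics/w13.png','pics/w13a.png',155,10,155,80,5)
crop('pics/w13.png','pics/w13b.png',235,70,100,50,7)
crop('pics/w13.png','pics/w13c.png',235,270,100,35,7)
cv2.imwrite("pics/w13bc.png",np.vstack([cv2.imread("pics/w13b.png"),cv2.imread("pics/w13c.png")]))
E
```

```text
[0.61978763 0.0211225  0.095     ] 0.1507357087131443 0.03163595462411329 0.030120017671243293 79.44381267443154
```

View pics/w13a.png

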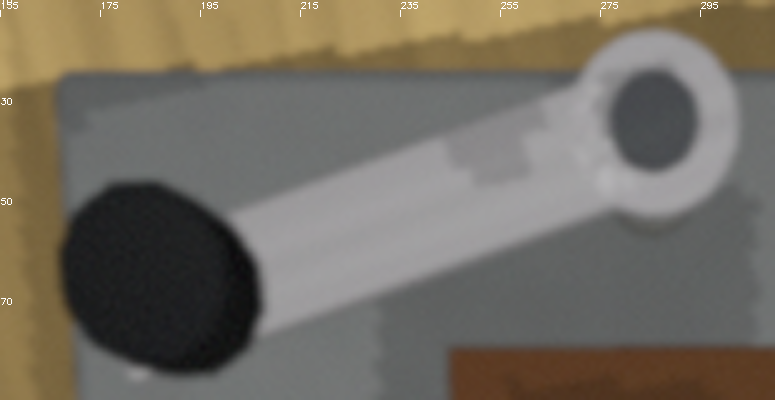

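View pics/w13bc.png

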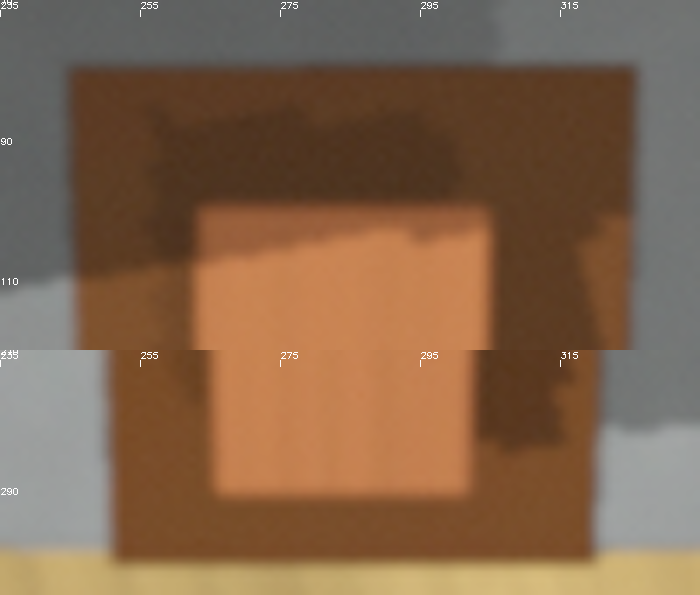

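```bash
python3 - <<'E'
from h import *
import pickle; c=pickle.load(open("w13.pkl","rb"))
a,b=onz(c,(203.9,63.9),.105),onz(c,(273.5,38.5),.105)
d=a-b;th=np.arctan2(d[1],d[0]);print(a,b,np.degrees(th)%360)
P=np.array([.641,.1349]);print("post",onz(c,(286,33),.105))
K=P+.066*np.array([np.cos(th),np.sin(th)]);print("knob",K,"px top",proj(c,[*K,.130]),"mid",proj(c,[*K,.1175]))
closed=np.radians(79.4+180)
print("keeper angle",(closed-th)%(2*np.pi))
for f in np.linspace(0,1,7):
    t=th%(2*np.pi)+f*(closed-th%(2*np.pi)); print((P+.066*np.array([np.cos(t),np.sin(t)])).round(4),np.degrees(t).round(1))
E
```

```text
[0.58440102 0.1271218  0.105     ] [0.63340121 0.13386671 0.105     ] 187.83755140871872
post [0.64212627 0.13560957 0.105     ]
knob [0.57561653 0.12589992] px top [182.18088339  64.06796784] mid [187.16476783  66.33130377]
keeper angle 1.2490003487070362
[0.5756 0.1259] 187.8
[0.5789 0.1126] 199.8
[0.5848 0.1002] 211.7
[0.5932 0.0894] 223.6
[0.6037 0.0805] 235.5
[0.6157 0.0739] 247.5
[0.6289 0.07  ] 259.4
```

The stack is good: the upper bar's centre is (0.6198, 0.0211), yaw 79.4°. The keeper is at about 1.25 rad, with its knob at (0.576, 0.126). Turning the tool to the knob's tangent and going above it.

arm_command(
  targets=[
    {"dp":[0,0,0],"turn":[6,0,0],"grip":0.5},
    {"dp":[0,0,0],"turn":[8,0,0],"grip":0.2},
    {"dp":[0,0,0],"turn":[8,0,0],"grip":0.1},
    {"dp":[0,0,0],"turn":[8,0,0],"grip":0.1},
    {"dp":[0,0,0],"turn":[8,0,0],"grip":0.1},
    {"dp":[0,0,0],"turn":[8,0,0],"grip":0.1},
    {"dp":[0,0,0],"turn":[8,0,0],"grip":0.1},
    {"dp":[0,0,0],"turn":[8,0,0],"grip":0.1},
  ],
)

```text
clock: 24.75
position: [0.6196, 0.0205, 0.4063]
ee_rot: [-0.105, -0.698, -0.105, 0.701]
contact_force: [0.5, 0.1, 0.1]
width: 0.0469
```

arm_command(
  targets=[
    {"dp":[0,0,0],"turn":[7,0,0],"grip":0.1},
    {"dp":[0,0,0],"turn":[2.6,0,0],"grip":0.1},
    {"dp":[0,0,0],"turn":[0,0,0],"grip":0.1},
  ],
)

```text
clock: 25.05
position: [0.6197, 0.0205, 0.4065]
ee_rot: [-0.048, -0.704, -0.048, 0.707]
contact_force: [-0.5, -0.9, 0.2]
width: 0.0471
```

```bash
python3 - <<'E'
from h import *
plan([.5758,.1259,.19],-82.2); print(manip.get_state()["width"])
E
```

```text
TCP [0.6197 0.0205 0.4065] jawyaw -82.18 tilt [-4.2e-03  5.0e-04 -1.0e+00]
dworld [-0.0439  0.1054 -0.0615] dp(cur axes) [ 0.0618 -0.1103  0.0289] dp(final axes) [ 0.0615 -0.1104  0.0292] turn [0.02 0.23 0.06]
0.047121929871692704
```

arm_command(
  targets=[
    {"dp":[0.01,-0.03,0.008],"turn":[0,0.1,0],"grip":0.1},
    {"dp":[0.01,-0.04,0.01],"turn":[0,0,0],"grip":0.1},
    {"dp":[0.02,-0.03,0.008],"turn":[0,0,0],"grip":0.1},
    {"dp":[0.02,-0.0103,0.003],"turn":[0,0,0],"grip":0.1},
    {"dp":[0,0,0],"turn":[0,0,0],"grip":0.1},
    {"dp":[0,0,0],"turn":[0,0,0],"grip":0.1},
  ],
)

```text
clock: 25.65
position: [0.5764, 0.1257, 0.3482]
ee_rot: [0.049, 0.706, 0.048, -0.705]
contact_force: [0.9, 0.5, 0.5]
width: 0.0472
```

```bash
python3 - <<'E'
from h import *
plan([.5758,.1259,.128],-82.2)
c=grab("wrist","pics/w14.png");print("knob exp",proj(c,[.5758,.1259,.130]),"post",proj(c,[.641,.1349,.105]))
E
```

```text
TCP [0.5764 0.1257 0.3482] jawyaw -82.13 tilt [ 3.e-04 -4.e-04 -1.e+00]
dworld [-0.0006  0.0002 -0.0652] dp(cur axes) [ 0.0652 -0.0003  0.0006] dp(final axes) [ 0.0652 -0.0003  0.0006] turn [ 0.07 -0.01 -0.02]
knob exp [281.63718846 244.42030008] post [281.6005184  114.80628562]
```

View pics/w14.png

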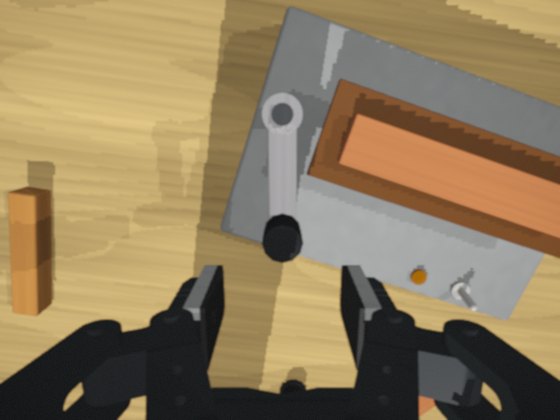

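Knob top at (282,244) and post at (282,113), exactly as predicted. Descending over the knob and closing to a loose cage.

arm_command(
  targets=[
    {"dp":[0.02,0,0.0005],"turn":[0,0,0],"grip":0.1},
    {"dp":[0.025,0,0],"turn":[0,0,0],"grip":0.1},
    {"dp":[0.015,0,0],"turn":[0,0,0],"grip":0.1},
    {"dp":[0.005,0,0],"turn":[0,0,0],"grip":0.1},
    {"dp":[0,0,0],"turn":[0,0,0],"grip":0.1},
    {"dp":[0,0,0],"turn":[0,0,0],"grip":-0.1},
    {"dp":[0,0,0],"turn":[0,0,0],"grip":-0.25},
    {"dp":[0,0,0],"turn":[0,0,0],"grip":-0.35},
  ],
  grip_force=20,
)

```text
clock: 26.5
position: [0.5763, 0.1258, 0.2848]
ee_rot: [0.048, 0.707, 0.048, -0.704]
contact_force: [-0.3, 0.2, -0.2]
width: 0.0278
```

arm_command(
  targets=[
    {"dp":[0,0,0],"turn":[0,0,0],"grip":-0.35},
    {"dp":[0,0,0],"turn":[0,0,0],"grip":-0.35},
  ],
)

```text
clock: 26.7
position: [0.5759, 0.1259, 0.2841]
ee_rot: [0.048, 0.706, 0.048, -0.705]
contact_force: [0.5, 0.2, -0.8]
width: 0.0277
```

```bash
python3 - <<'E'
from h import *
plan([.5758,.1259,.128],-82.2)
c=grab("wrist","pics/w15.png");grab("side","pics/d15.png")
crop("pics/d15.png","pics/d15c.png",220,110,120,100,5)
E
```

```text
TCP [0.5759 0.1259 0.2841] jawyaw -82.18 tilt [ 2.3e-03  5.0e-04 -1.0e+00]
dworld [-0.0001 -0.     -0.0011] dp(cur axes) [0.0011 0.     0.0001] dp(final axes) [0.0011 0.     0.0001] turn [ 0.02 -0.13  0.01]
```

View pics/w15.png

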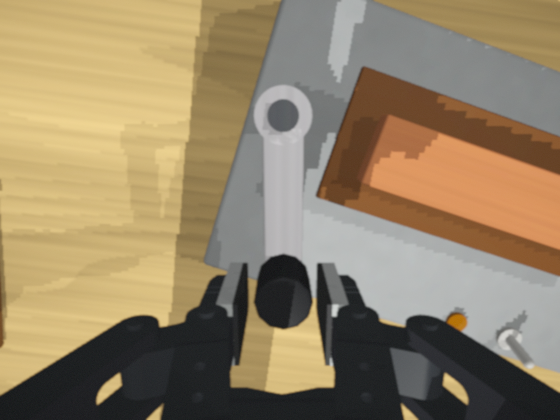

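View pics/d15c.png

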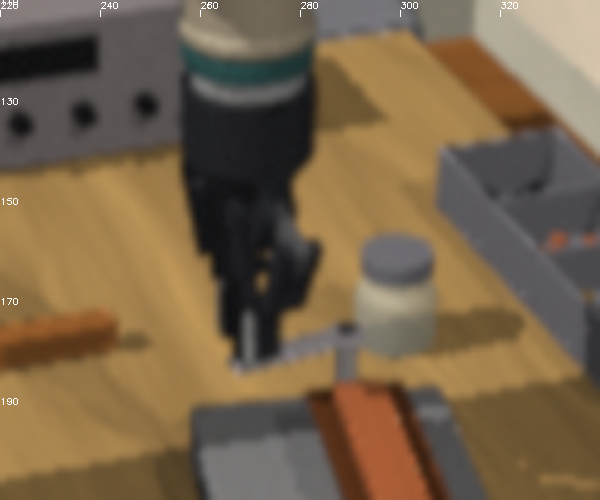

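Knob caged between the fingers; swinging along the arc.

arm_command(
  targets=[
    {"dp":[0,0.00575,-0.00025],"turn":[-5,0,0],"grip":-0.35},
    {"dp":[0,0.00575,-0.00025],"turn":[-5,0,0],"grip":-0.35},
    {"dp":[0,0.00575,-0.00025],"turn":[-5,0,0],"grip":-0.35},
    {"dp":[0,0.00575,-0.00025],"turn":[-5,0,0],"grip":-0.35},
    {"dp":[0,0.00575,-0.00025],"turn":[-5,0,0],"grip":-0.35},
    {"dp":[0,0.00575,-0.00025],"turn":[-5,0,0],"grip":-0.35},
    {"dp":[0,0.00575,-0.00025],"turn":[-5,0,0],"grip":-0.35},
  ],
)

```text
clock: 27.5
position: [0.5927, 0.09, 0.2838]
ee_rot: [0.259, 0.658, 0.259, -0.657]
contact_force: [-1.0, 0.3, 0.5]
width: 0.0279
```

```bash
python3 - <<'E'
from h import *
t=np.radians(187.8+35);K=np.array([.641,.1349])+.066*np.array([np.cos(t),np.sin(t)])
plan([*K,.128],-82.2+35)
c=grab("wrist","pics/w16.png")
E
```

```text
TCP [0.5927 0.09   0.2838] jawyaw -46.99 tilt [ 8.e-04  9.e-04 -1.e+00]
dworld [-0.0001  0.0001 -0.0008] dp(cur axes) [ 0.0008 -0.0001  0.    ] dp(final axes) [ 0.0008 -0.0001  0.    ] turn [ 0.21 -0.07  0.  ]
```

View pics/w16.png

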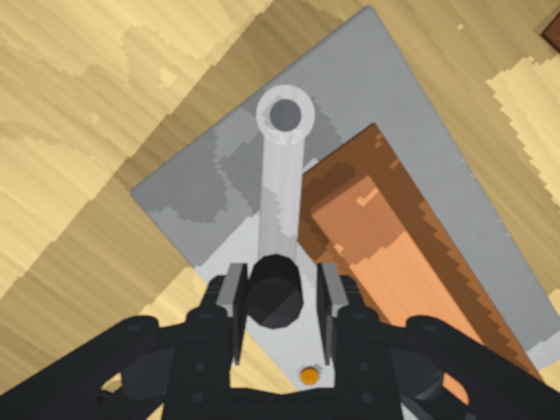

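The keeper follows; the knob rests on the trailing finger. Continuing.

arm_command(
  targets=[
    {"dp":[0,0.00575,-0.00025],"turn":[-5,0,0],"grip":-0.35},
    {"dp":[0,0.00575,-0.00025],"turn":[-5,0,0],"grip":-0.35},
    {"dp":[0,0.00575,-0.00025],"turn":[-5,0,0],"grip":-0.35},
    {"dp":[0,0.00575,-0.00025],"turn":[-5,0,0],"grip":-0.35},
    {"dp":[0,0.00575,-0.00025],"turn":[-5,0,0],"grip":-0.35},
    {"dp":[0,0.00575,-0.00025],"turn":[-5,0,0],"grip":-0.35},
    {"dp":[0,0.0035,-0.0001],"turn":[-3,0,0],"grip":-0.35},
    {"dp":[0,0,0],"turn":[0,0,0],"grip":-0.35},
  ],
)

```text
clock: 28.35
position: [0.6253, 0.0708, 0.2837]
ee_rot: [0.434, 0.559, 0.434, -0.558]
contact_force: [-0.3, -0.1, 0.3]
width: 0.0281
```

```bash
python3 - <<'E'
from h import *
t=np.radians(259.4);K=np.array([.641,.1349])+.066*np.array([np.cos(t),np.sin(t)])
plan([*K,.128],-10.6)
c=grab("wrist","pics/w17.png")
E
```

```text
TCP [0.6253 0.0708 0.2837] jawyaw -14.28 tilt [ 1.5e-03  3.0e-04 -1.0e+00]
dworld [ 0.0035 -0.0007 -0.0007] dp(cur axes) [ 0.0007  0.0036 -0.0001] dp(final axes) [0.0007 0.0036 0.0001] turn [-3.68 -0.04 -0.08]
```

View pics/w17.png

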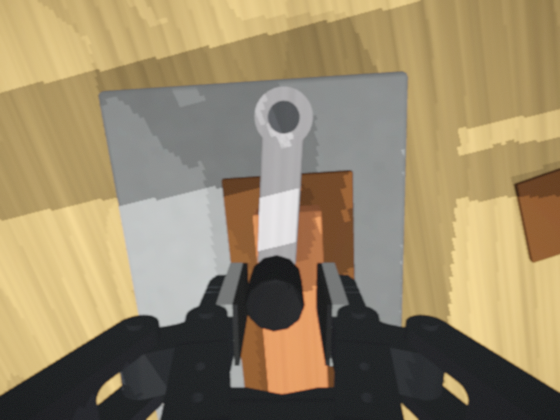

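arm_command(
  targets=[
    {"dp":[0,0.0021,0],"turn":[-1.8,0,0],"grip":-0.35},
    {"dp":[0,0.0018,0],"turn":[-1.8,0,0],"grip":-0.35},
    {"dp":[0,0.001,0],"turn":[0,0,0],"grip":-0.35},
    {"dp":[0,0,0],"turn":[0,0,0],"grip":-0.35},
    {"dp":[0,0,0],"turn":[0,0,0],"grip":-0.35},
  ],
)

```text
clock: 28.9
position: [0.6297, 0.0698, 0.2838]
ee_rot: [0.452, 0.545, 0.451, -0.544]
contact_force: [0.1, -0.3, -0.4]
width: 0.0279
```

arm_command(
  targets=[
    {"dp":[0,0.001,0],"turn":[0,0,0],"grip":-0.35},
    {"dp":[0,0,0],"turn":[0,0,0],"grip":-0.35},
    {"dp":[0,0,0],"turn":[0,0,0],"grip":-0.35},
  ],
)

```text
clock: 29.2
position: [0.6309, 0.0695, 0.2839]
ee_rot: [0.452, 0.545, 0.451, -0.544]
contact_force: [0.7, 0.0, -0.5]
width: 0.0279
```

arm_command(
  targets=[
    {"dp":[0,0.001,0],"turn":[0,0,0],"grip":-0.35},
    {"dp":[0,0,0],"turn":[0,0,0],"grip":-0.35},
    {"dp":[0,0,0],"turn":[0,0,0],"grip":-0.35},
  ],
)

```text
clock: 29.5
position: [0.632, 0.0694, 0.284]
ee_rot: [0.452, 0.545, 0.451, -0.543]
contact_force: [-0.9, -0.3, 0.7]
width: 0.0277
```

arm_command(
  targets=[
    {"dp":[0,0.001,0],"turn":[0,0,0],"grip":-0.35},
    {"dp":[0,0,0],"turn":[0,0,0],"grip":-0.35},
    {"dp":[0,0,0],"turn":[0,0,0],"grip":-0.35},
  ],
)

```text
clock: 29.8
position: [0.6328, 0.0692, 0.2839]
ee_rot: [0.452, 0.545, 0.451, -0.544]
contact_force: [-0.9, 0.0, 1.1]
width: 0.0281
```

arm_command(
  targets=[
    {"dp":[0,0.001,0],"turn":[0,0,0],"grip":-0.35},
    {"dp":[0,0,0],"turn":[0,0,0],"grip":-0.35},
    {"dp":[0,0,0],"turn":[0,0,0],"grip":-0.35},
  ],
)

```text
clock: 30.1
position: [0.6332, 0.0691, 0.2838]
ee_rot: [0.451, 0.544, 0.452, -0.544]
contact_force: [-5.7, 0.5, 2.4]
width: 0.0278
```

```bash
python3 - <<'E'
from h import *
plan([.629,.070,.128],-10.6)
print(manip.get_state()["contact_force"])
c=grab("wrist","pics/w18.png")
E
```

```text
TCP [0.6332 0.0691 0.2838] jawyaw -10.59 tilt [-3.e-04  6.e-04 -1.e+00]
dworld [-0.0042  0.0009 -0.0008] dp(cur axes) [ 0.0008 -0.0043 -0.0001] dp(final axes) [ 0.0008 -0.0043 -0.0001] turn [ 0.01 -0.03  0.02]
[-5.74071991  0.52854218  2.44192232]
```

View pics/w18.png

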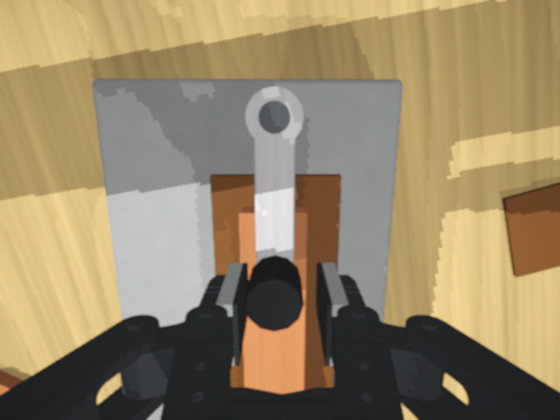

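Firm stop: 5.7 N, with the arm lying along the bar line. I'll centre the cage off the knob and retreat straight up.

arm_command(
  targets=[
    {"dp":[0,-0.003,0],"turn":[0,0,0],"grip":-0.35},
    {"dp":[0,-0.0015,0],"turn":[0,0,0],"grip":-0.25},
    {"dp":[0,0,0],"turn":[0,0,0],"grip":-0.1},
    {"dp":[0,0,0],"turn":[0,0,0],"grip":0.1},
    {"dp":[0,0,0],"turn":[0,0,0],"grip":0.1},
    {"dp":[0,0,0],"turn":[0,0,0],"grip":0.1},
  ],
)

```text
clock: 30.75
position: [0.6296, 0.0698, 0.2839]
ee_rot: [0.452, 0.545, 0.451, -0.543]
contact_force: [-0.0, -0.5, -0.6]
width: 0.047
```

arm_command(
  targets=[
    {"dp":[-0.01,0,0],"turn":[0,0,0],"grip":0.1},
    {"dp":[-0.02,0,0],"turn":[0,0,0],"grip":0.1},
    {"dp":[-0.03,0,0],"turn":[0,0,0],"grip":0.1},
    {"dp":[-0.04,0,0],"turn":[0,0,0],"grip":0.1},
    {"dp":[-0.02,0,0],"turn":[0,0,0],"grip":0.1},
    {"dp":[-0.01,0,0],"turn":[0,0,0],"grip":0.1},
    {"dp":[0,0,0],"turn":[0,0,0],"grip":0.1},
    {"dp":[0,0,0],"turn":[0,0,0],"grip":0.1},
  ],
)

```text
clock: 31.55
position: [0.6289, 0.0698, 0.4129]
ee_rot: [0.452, 0.544, 0.452, -0.544]
contact_force: [-0.3, -0.1, 0.2]
width: 0.0467
```

```bash
python3 - <<'E'
from h import *
import pickle
plan([.629,.070,.128],-10.6)
c=grab("wrist","pics/w19.png");pickle.dump(c,open("w19.pkl","wb"))
grab("scene","pics/s19.png");grab("side","pics/d19.png")
a=cv2.imread("pics/d19.png")[150:260,200:350];b=cv2.imread("pics/s19.png")[190:300,230:380]
cv2.imwrite("pics/c19.png",cv2.resize(np.hstack([a,b]),None,fx=2.6,fy=2.6,interpolation=cv2.INTER_CUBIC))
E
```

```text
TCP [0.6289 0.0698 0.4129] jawyaw -10.6 tilt [-0.e+00  4.e-04 -1.e+00]
dworld [ 1.000e-04  2.000e-04 -1.299e-01] dp(cur axes) [ 1.299e-01  1.000e-04 -2.000e-04] dp(final axes) [ 1.299e-01  1.000e-04 -3.000e-04] turn [ 0.   -0.02  0.01]
```

View pics/w19.png

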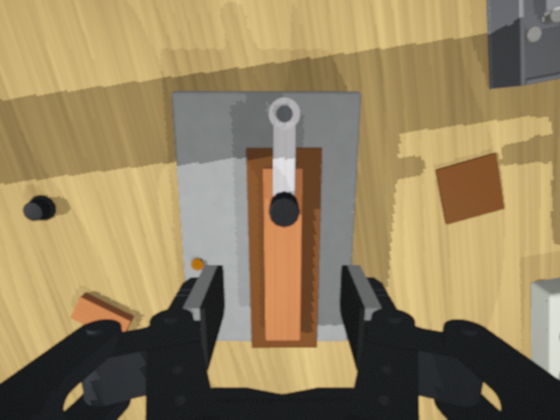

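View pics/c19.png

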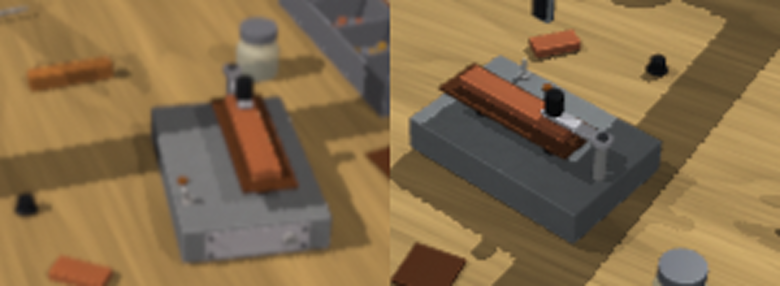

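View pics/s19.png

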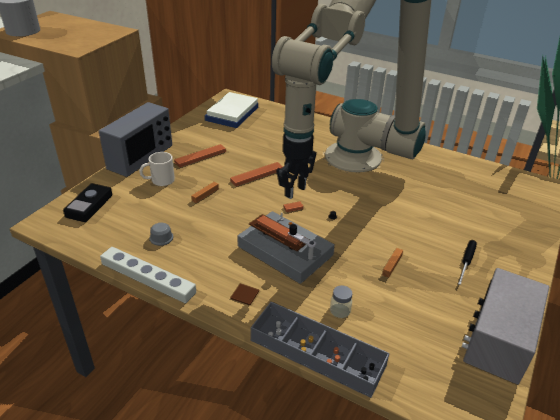

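```bash
python3 - <<'E'
from h import *
import pickle; c=pickle.load(open("w19.pkl","rb"))
k=onz(c,(284,209),.1275)[:2];p=onz(c,(284,113),.105)[:2];d=k-p
print(k,p,np.linalg.norm(d),np.degrees(np.arctan2(d[1],d[0]))%360,"expected 259.4")
print(proj(c,[.6289,.0700,.130]))
w=np.array([onz(c,u,.095) for u in [(264.5,340.5),(301,340.5),(263,168),(303,168)]]);print(w.mean(0))
w=np.array([onz(c,u,.083) for u in [(251.5,347.5),(317,347.5),(246.5,148),(322,148)]]);print(w.mean(0))
manip.sign_off(); print(manip.get_state()["clock"])
E
```

```text
[0.6297486  0.07171299] [0.64162842 0.13506416] 0.06445542073739957 259.3790499987381 expected 259.4
[283.26450275 212.47939719]
[0.61958955 0.02126541 0.095     ]
[0.62063399 0.02035161 0.083     ]
the job is handed in; nothing more can be done
the job is handed in; nothing more can be done
```

The job is done and handed in, at about 31.7 s of the 69 s allowed. The brown sheet is on the fixed bar, the loose bar is on the sheet, and the keeper is closed against its stop.

My last checks, all from wrist-camera pictures and force readings (the hand-in gave no verdict):

- **Sheet:** its centre is within about 1 mm of the fixed bar's centre. Right after placing, its yaw was 79.5° against the bar's 79.4°. It lies flat and stands out past the copper all round.
- **Upper bar:** its centre is within about 0.5 mm of the fixed bar's centre. Its yaw after placing was 79.4°. The two copper bars never touched.
- **Keeper:** I pushed the knob until it met the stop at about 5.7 N. Its final direction was 259.4°, exactly along the bar line.
- **Surroundings:** nothing else was touched that I can see, and the gripper is clear above the stack. Neither piece was dropped.

**Disagreements:**

- The first estimates from the fixed cameras differed from each other by up to 1 cm, so I relied on the wrist camera for all placing.
- In the last picture, the knob's distance from the post read 64.5 mm instead of 66 mm. I put that down to reading the pixels by eye.

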